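# Square a clock plate in the corner stops and lay it on its pillars

### The arm

A 7-joint arm with a two-finger parallel gripper is mounted at the origin on the work surface. World frame = base frame: x ahead of the robot, y to its left, z up, the work surface at z = 0. Lengths are in m, angles in rad, forces in N, time in s.
With the tool pointing down it reaches from about 0.425 to 0.925 m from the base axis. Payload 6.8 kg.
Tool frame: the origin (TCP) lies midway between the tips of the shut fingers; the grasp point (between the pads) lies 19 mm behind it; z points along the fingers, y is the line along which they close (so a half turn about z gives the same grasp; the last joint's range is limited). The gripper opens to 85 mm and grips with 20 to 120 N. Pads are 22 mm wide; open, the fingers measure 114 mm over their backs; the gripper's body (76 mm by 85 mm) begins 54 mm behind the grasp point. The pads swing forward as they close: fully open they stand 13 mm farther back than shut.
Start: joints at [-0.108, 0.477, 0.022, 1.555, -0.011, 1.109, -0.083], TCP at [0.675, 0, 0.193] pointing down, gripper open.
Joint ranges: [-2.96, 2.96], [-0.34, 2.1], [-1.41, 1.46], [0.24, 2.44], [-1.37, 4.51], [0.17, 1.92], [-2.96, 2.96]. Speed limits (rad/s): [2.39, 2.39, 3.14, 3.14, 3.14, 3.14, 3.14].

### API

Orientations are given as a rotation vector (axis times angle).
In Python, from bench import r gives the robot as it stands. The module is installed in compiled form; this text tells all that it offers.
- The arm moves only by the tool apply_moves, never from a script. Its argument "rows" is a list of rows, each a list of 6 numbers: the shift along the tool's x, y, z scaled (see below), then the turn, a rotation vector about the tool's x, y, z scaled (see below). A call has 1 to 5 rows; each row is the pose to reach, as a shift and turn from the pose commanded when the call began, along the tool's axes at that moment; what a row does not reach only later rows make up. The controller multiplies each number of a shift by 0.25 m and each number of a turn by 90 degrees. A row lasts 1/8 s, in which the tool goes at most 62.5 mm and 10.7 degrees, less where a joint would pass 70% of its speed; a pose out of reach is approached as far as the arm can. A call with a number of a shift or a turn outside -1 to 1 is refused whole. A call with a gripper value outside its range is refused whole. "claw" is the opening, from 0 (shut) to 1 (fully open), set as the call begins (left out, the last holds). The fingers move at their own pace and stop on an object; "newtons" is the grip in N (left out, the last holds). Time passes only in rows, so rows that repeat a pose let the fingers close. It gives the time, the measured TCP pose, the force, the opening and the grip force at its end, in the units of the state.
- r.get_obs(): the state, without advancing time (a new reading comes with each control period).
- r.grab_frame(name): name is "scene" or "side" or "wrist"; returns a dict with "pixels" (480x640x3 uint8, red, green, blue), "intrinsics" (3x3 intrinsics, pixels), "eye" and "attitude" of the camera in the world. Camera axes: x right, y up, looking along -z (the intrinsics and any distortion apply to the point x, -y, -z); pixel columns grow to the right and rows downward; lengths in m; the calibration is good to about 2 mm. A picture is of the moment at which its call begins. There is no depth.
- r.hand_in(): hands the job in; it is judged then, once.
Trained networks look in a picture, given as the dict that the camera call returned (one of the last four; its "shot" number tells which), for a name from the list of things; names that differ only in an ending like _2 or _b are one class to them, and where a whole thing is asked for, a point or a joint stands for the part that bears it (a point fixed in the world has none). Each returns a list of dicts, best first, with "conf" (0 to 1); they miss things now and then, are a little off and sometimes report something else, mostly with a low value. They report only what shows in the picture. A call takes as long as a camera call. They do not tell look-alikes from the thing itself.
- r.search_frame(picture, thing): "rect" ([left, top, width, height] in pixels, round what is visible of it).
- r.outline_of(picture, thing): "pixels" (480x640 bool, what is visible of it) and "rect" ([left, top, width, height] in pixels, round what is visible of it).
- r.landmark_of(picture, thing): "point" ([column, row] in pixels: a listed point, or the origin of a listed thing).
The state is a dict: "clock": time; "joints": joint angles; "qvel": joint speeds; "tau": joint torques, N m; "tcp_pos": TCP position; "orientation": TCP orientation; "contact_force": force on the tool from outside, world axes, zero at the start; "moment": the same for the moment, N m; "grip_width": finger opening in m; "gripper_force": force on a finger pad.
Only numpy, scipy, OpenCV 4.12 (cv2) and the standard library are available. Lean on these libraries where they do the work, as an engineer would, in place of code of your own. Each camera call takes 0.05 s, during which the arm holds its last target. There are 200 camera calls.

### The job

Slide the loose brass clock plate along the top of the squaring block into its corner: first flush against the far fence, then along that fence until it bears gently on the pair of side stops; then let go so that it lies square there. Next grip it precisely across its middle, lift it, lower it without dropping onto the four pillars of the clock movement so that each corner screw hole lies over its pillar (either way round), and let go. Do not ram the fence, the stops or the pillars, and leave everything else on the bench undisturbed.

Things in the scene. Friction and masses are not known exactly. Their poses are not given: they have to be found in the camera images.
- top_plate: loose skeleton brass clock plate, 80 (its x) x 56 (its y) x 5 mm, about 110 g (varies), alike after a half turn; windows inside a 13 mm rim, red jewel in the middle, dark screw holes at x +-32, y +-21 mm. Origin: centre of its underside, z up. Starts flat on top of the squaring block, askew (up to 0.45 rad), away from the corner
- block: fixed squaring block, 180 (x) x 170 (y) mm, dark steel top 24 mm above the bench; x points to the far fence, y to the side stops. Origin: centre of its underside. A finger channel (x 20 to 60 mm, floor 6 mm above the bench) runs right across along y, open at both ends: fingers can reach below the plate's long edges when it is home. Stands left or right on the bench, turned up to 0.3 rad
- far_fence: fixed aluminium bar along the block's far edge, 10 mm thick, 170 mm long, standing 10 mm above the block's top; its inner face is the plane x = 80 mm of the block. Rigid. Its origin coincides with the block's origin
- stop_guides: two dark guide slots in the block's top along its +y edge at x = 8 and x = 72 mm; origin as the block's. On them stand the two side stops, aluminium studs 16 (x) x 12 (y) mm, 10 mm above the block's top, locked rigid. The pair was set by hand: their inner faces (facing -y) lie in one plane somewhere between y = 50 and y = 72 mm of the block. 48 mm open between them for a finger
- movement: fixed clock movement in a wooden holder 120 (x) x 100 (y) x 12 mm: brass bottom plate 92 x 68 mm (top 17 mm above the bench), gear wheels (below 42 mm) and four brass pillars at x +-32, y +-21 mm, 12 mm across, flat tops 56 mm above the bench. Origin: centre of the underside, z up. Fingers have room beside the long sides. Stands left or right, turned up to 0.35 rad
- pillar_tops (a point): centre of the four pillar tops, 56 mm above the bench, axes as the movement: the origin of the plate lies here when it rests properly on the pillars, with its long side along x
- spare_wheel: bystander: loose toothed brass wheel 40 mm across, 4 mm thick, 12 mm arbor, flat on the bench
- loupe: bystander: black eye loupe standing on the bench, 32 mm across, 30 mm high
- tweezers: bystander: steel tweezers 120 mm long lying on the bench
- screwdriver: bystander: screwdriver 150 mm long lying on the bench
- parts_tray: bystander: lilac open tray 100 x 110 x 22 mm holding small wheels
- oil_jar: bystander: small amber jar 36 mm across, 50 mm high
- mainspring_barrel: bystander: brass drum 44 mm across, 22 mm high
Mind the look-alikes: they are no part of the job. What is meant by the top_plate is not orange or turquoise, and is the larger of those in its own colour.

How it is judged:
By the outcome, as a careful person would: the job done as asked, in the order asked, and still so for the second after the job is handed in, with the robot touching nothing.
It also fails if it takes over 72 s, if anything falls off the work surface, if the arm or the gripper's body presses on something with over 40 N, if the wrist force passes 120 N, or if a joint passes its speed limit or range.

## Working session

There is one attempt and no reset: what is moved stays moved. The work goes in short steps, Python scripts to look and compute and a tool call to move; the robot and the scene stay as the last step left them, time stands still between calls to the robot, and variables do not carry over. Pictures are saved under pics/ and viewed, at most 10 in all, crops included, and the job is handed in when it is done.

Besides the shell and the picture viewer there is one more tool, called after "Request:" as name([rows], argument=value, ...), one row to a line, values as JSON. apply_moves: Moves the arm, as the interface text tells. Its arguments: {"type":"object","properties":{"rows":{"type":"array","items":{"type":"array","items":{"type":"number"}}},"claw":{"type":"number"},"newtons":{"type":"number"}},"required":["rows"]}

```bash
mkdir -p pics; cat > h.py <<'E'
import numpy as np,cv2
from bench import r
from scipy.spatial.transform import Rotation as R
def grab(n):
    return r.grab_frame(n)
def save(f,name): cv2.imwrite('pics/'+name,f['pixels'][:,:,::-1])
def att(f):
    a=np.array(f['attitude'],float)
    return a if a.shape==(3,3) else R.from_rotvec(a).as_matrix()
def ray(f,p):
    K=np.array(f['intrinsics']);d=np.linalg.inv(K)@np.array([p[0],p[1],1.])
    d=np.array([d[0],-d[1],-d[2]]);return np.array(f['eye']),att(f)@d
def at(f,p,z):
    e,d=ray(f,p);return e+d*(z-e[2])/d[2]
def proj(f,P):
    P=np.atleast_2d(P);c=(P-np.array(f['eye']))@att(f);c=c*[1,-1,-1]
    q=c@np.array(f['intrinsics']).T;return q[:,:2]/q[:,2:]
def tri(rs):
    A=np.zeros((3,3));b=np.zeros(3)
    for e,d in rs:
        d=d/np.linalg.norm(d);M=np.eye(3)-np.outer(d,d);A+=M;b+=M@e
    return np.linalg.solve(A,b)
E
python3 - <<'E'
from h import *
o=r.get_obs();print({k:np.round(v,3) for k,v in o.items()})
for n in ['scene','side','wrist']:
    f=grab(n);save(f,n+'0.png');print(n,{k:(np.round(v,3).tolist() if k!='pixels' else 0) for k,v in f.items()})
    for t in ['top_plate','block','far_fence','stop_guides','movement','pillar_tops']:
        print(t,[(np.round(x['point']).tolist(),round(x['conf'],2)) for x in r.landmark_of(f,t)],[(x['rect'],round(x['conf'],2)) for x in r.search_frame(f,t)])
E
cd pics; python3 -c "
import cv2,numpy as np
" 
```

```text
{'clock': np.float64(0.0), 'joints': array([-0.108,  0.478,  0.022,  1.556, -0.012,  1.109, -0.083]), 'qvel': array([ 0.001, -0.   ,  0.002,  0.   , -0.   , -0.001,  0.001]), 'tau': array([-1.0000e-03, -5.9644e+01,  1.6080e+00, -2.8119e+01,  1.2000e-02,
        9.0000e-03,  0.0000e+00]), 'tcp_pos': array([ 0.674, -0.   ,  0.192]), 'orientation': array([-2.221e+00, -2.221e+00,  2.000e-03]), 'contact_force': array([-0.691, -0.149,  1.835]), 'moment': array([-0.024,  0.013, -0.081]), 'gripper_force': np.float64(0.0), 'grip_width': np.float64(0.085)}
scene {'pixels': 0, 'intrinsics': [[480.938, 0.0, 324.837], [0.0, 480.938, 238.785], [0.0, 0.0, 1.0]], 'eye': [1.02, -0.709, 0.827], 'attitude': [0.794, 0.229, 0.479], 'shot': 1}
top_plate [([295.0, 393.0], 0.71), ([170.0, 338.0], 0.66), ([262.0, 305.0], 0.58), ([215.0, 280.0], 0.53)] [([152.2, 321.0, 37.9, 35.3], 0.92), ([196.3, 266.9, 33.9, 24.9], 0.83), ([239.8, 292.0, 44.6, 25.5], 0.65), ([277.9, 380.4, 31.6, 23.5], 0.64)]
block [([272.0, 307.0], 0.57)] [([215.8, 261.7, 107.8, 88.2], 0.56)]
far_fence [] [([284.9, 284.1, 41.8, 58.4], 0.88
[... 1026 characters left out ...]
8.0], 0.88)]
wrist {'pixels': 0, 'intrinsics': [[371.082, 0.0, 325.015], [0.0, 371.082, 242.648], [0.0, 0.0, 1.0]], 'eye': [0.676, 0.075, 0.375], 'attitude': [-0.301, -0.001, 0.0], 'shot': 3}
top_plate [([106.0, 368.0], 0.93), ([229.0, 395.0], 0.65)] [([110.8, 458.0, 18.6, 21.3], 0.78), ([73.3, 351.2, 57.9, 34.2], 0.72), ([199.5, 367.9, 70.1, 59.4], 0.65)]
block [([242.0, 367.0], 0.6)] [([145.4, 302.3, 177.3, 139.5], 0.75)]
far_fence [] [([304.9, 310.6, 20.4, 118.1], 0.83)]
stop_guides [] [([234.5, 309.1, 75.2, 39.6], 0.67)]
movement [] [([178.7, 1.4, 63.9, 22.5], 0.59)]
pillar_tops [] [([177.9, 1.8, 62.1, 18.8], 0.9), ([111.1, 184.5, 45.1, 36.6], 0.45), ([143.4, 301.8, 180.7, 143.1], 0.42)]
```

View pics/scene0.png

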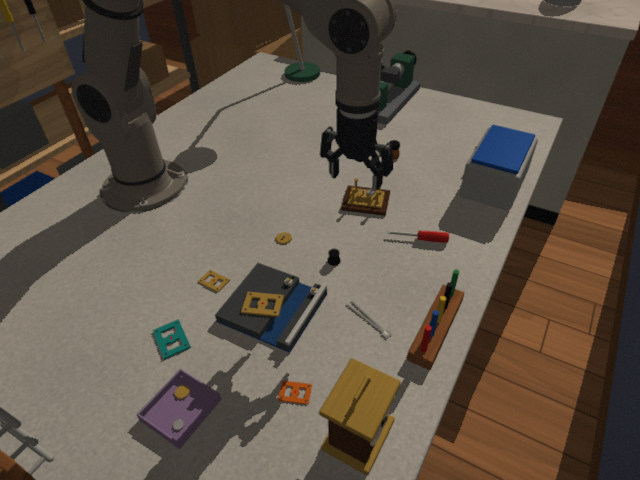

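View pics/wrist0.png

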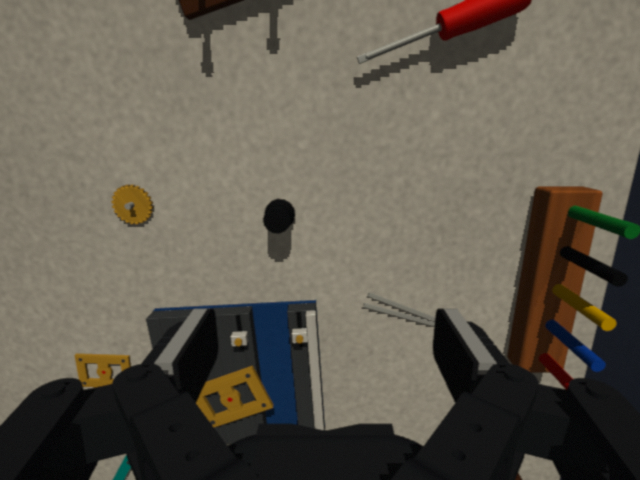

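The scene picture shows the block with its channel and fence at about (270,305). The brass plate meant is on it at (262,305), and the smaller brass look-alike is at (213,281). The movement is at (366,198). The wrist view shows the fence to the right of the block (world +x), with the two stops at (239,340) and (299,336).

```bash
python3 - <<'E'
from h import *
s=grab('scene');d=grab('side');w=grab('wrist')
print('plate',tri([ray(s,(262,305)),ray(d,(387,292) if 0 else (372,289))]), at(s,(262,305),.029),at(d,(372,289),.029),at(w,(231,399),.029))
print('block',tri([ray(s,(272,307)),ray(d,(372,292))]),at(s,(272,307),0),at(w,(242,367),0))
print('pil',tri([ray(s,(368,185)),ray(d,(269,205))]))
print('mov',at(s,(364,200),.0))
# wrist: block upper corners, fence ends, stops tops
for n,p,z in [('blk -x+y',(150,318),.024),('fence +y end inner',(306,311),.034),('fence inner low',(316,428),.034),('stopA',(239,336),.034),('stopB',(300,332),.034),('chan L',(254,305),.024),('chan L low',(262,420),.024)]: print(n,at(w,p,z).round(4))
for n in 'scene','side':
  f=s if n=='scene' else d
  for t in ['movement','far_fence']:
    m=r.outline_of(f,t)
    if m:
      c,_=cv2.findContours(m[0]['pixels'].astype('uint8'),0,2);c=max(c,key=cv2.contourArea)
      b=cv2.boxPoints(cv2.minAreaRect(c));print(n,t,round(m[0]['conf'],2),[at(f,q,.034 if t!='movement' else .03).round(3).tolist() for q in b])
c=cv2.resize(s['pixels'][160:360,190:410],None,fx=3,fy=3,interpolation=2);cv2.imwrite('pics/c1.png',c[:600,:,::-1])
E
```

```text
plate [ 0.56844441 -0.21246027  0.02771675] [ 0.57033221 -0.21930505  0.029     ] [ 0.56962658 -0.20729733  0.029     ] [ 0.57047381 -0.21606686  0.029     ]
block [ 0.5790407  -0.19969361  0.00427794] [ 5.76493118e-01 -1.95547340e-01  1.11022302e-16] [ 5.78018593e-01 -1.95012917e-01  5.55111512e-17]
pil [0.59529712 0.23967024 0.04856398]
mov [0.58835666 0.23550993 0.        ]
blk -x+y [ 0.4912 -0.1173  0.024 ]
fence +y end inner [ 0.6565 -0.1038  0.034 ]
fence inner low [ 0.6657 -0.2516  0.034 ]
stopA [ 0.5862 -0.1327  0.034 ]
stopB [ 0.6499 -0.128   0.034 ]
chan L [ 0.6018 -0.1021  0.024 ]
chan L low [ 0.6028 -0.2497  0.024 ]
scene movement 0.56 [[0.567, 0.139, 0.03], [0.524, 0.248, 0.03], [0.645, 0.272, 0.03], [0.68, 0.163, 0.03]]
side movement 0.88 [[0.507, 0.246, 0.03], [0.657, 0.311, 0.03], [0.649, 0.177, 0.03], [0.505, 0.124, 0.03]]
side far_fence 0.48 [[0.647, -0.113, 0.034], [0.665, -0.107, 0.034], [0.672, -0.273, 0.034], [0.655, -0.278, 0.034]]
```

View pics/c1.png

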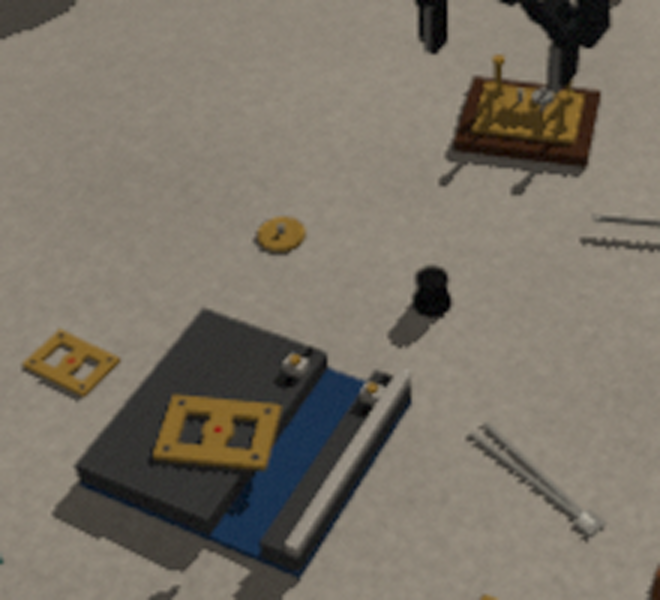

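The crop shows the plate askew on the near part of the block, partly over the blue channel, and the pillars of the movement standing at upper right. I'll go behind the plate with the tool's y along the block's y, then look again.

Request:
apply_moves([
  [-0.88,-0.716,0,0,0,0.5],
  [-0.88,-0.716,0,0,0,0.5],
  [-0.88,-0.716,0,0,0,0.5],
  [-0.88,-0.716,0,0,0,0.5],
  [-0.88,-0.716,0,0,0,0.5],
], claw=0.3)

```text
clock: 2.92
tcp_pos: [0.4936, -0.223, 0.1928]
orientation: [2.905, 1.194, -0.0]
contact_force: [0.2, -0.4, 0.8]
grip_width: 0.0255
gripper_force: 0.0
```

Request:
apply_moves([
  [0,0,0,0,0,0.459],
  [0,0,0,0,0,0.459],
  [0,0,0,0,0,0.459],
  [0,0,0,0,0,0.459],
  [0,0,0,0,0,0.459],
])

```text
clock: 3.55
tcp_pos: [0.4966, -0.2193, 0.1925]
orientation: [-3.14, -0.107, -0.0]
contact_force: [-0.1, 0.7, -0.6]
grip_width: 0.0257
gripper_force: 0.0
```

```bash
python3 - <<'E'
from h import *
w=grab('wrist');save(w,'w1.png');o=r.get_obs()
print(o['tcp_pos'].round(4),R.from_rotvec(o['orientation']).as_matrix().round(3).tolist(),o['joints'].round(2),o['clock'],o['grip_width'])
print(np.round(w['eye'],3),np.round(w['attitude'],3))
E
```

```text
[ 0.4965 -0.2194  0.1925] [[0.998, 0.07, 0.0], [0.07, -0.998, 0.0], [0.0, -0.0, -1.0]] [-0.01  0.27  0.37  1.89 -0.11  1.   -1.09] 3.6 0.02567333361168027
[ 0.573 -0.215  0.375] [-0.241  0.225 -1.49 ]
```

View pics/w1.png

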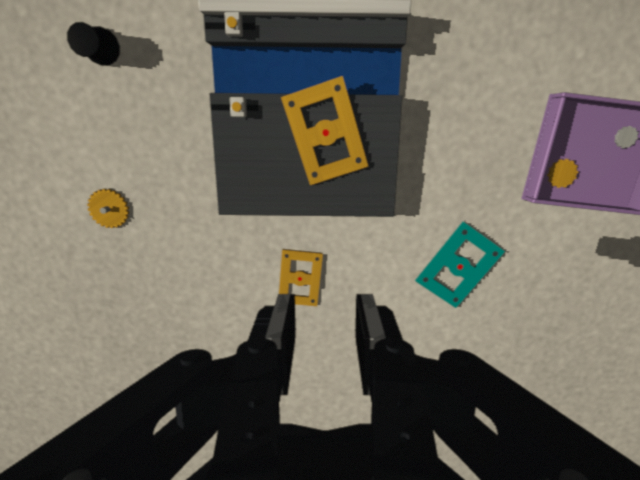

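The view from above shows the block's rear corners at (219,215) and (396,215). The plate's corners are about (282,99), (343,77), (370,168) and (310,185), with the jewel at (325,132). The stops are at (235,22) and (237,105), and the small look-alike is behind the block at (302,277).

```bash
cat >> h.py <<'E'
def plate(f,z=.029,col=True):
    "min-area rect of the yellow plate nearest the block -> centre,long-axis heading,size"
    pass
E
python3 - <<'E'
from h import *
w=grab('wrist')
A=at(w,(219,215),.024);B=at(w,(396,215.5),.024);C=at(w,(211,95),.024);D=at(w,(402,96),.024)
y=(A-B);print('w170',np.linalg.norm(y),'110:',np.linalg.norm(C-A));yaw=np.arctan2(y[1],y[0])-np.pi/2;print('yaw',yaw)
F=at(w,(203,11.5),.034);G=at(w,(409,12.5),.034);print('fence',F,G,np.arctan2((F-G)[1],(F-G)[0])-np.pi/2,np.linalg.norm(F-G))
ex=np.array([np.cos(yaw),np.sin(yaw)]);ey=np.array([-ex[1],ex[0]])
O=((A+B)/2)[:2]+.09*ex;print('O',O,'chan x',(C[:2]-O)@ex,(D[:2]-O)@ex,'fence x',(F[:2]-O)@ex,(G[:2]-O)@ex)
b=lambda p,z:[round(float(v),4) for v in ((at(w,p,z)[:2]-O)@ex,(at(w,p,z)[:2]-O)@ey)]
hs=cv2.cvtColor(w['pixels'],cv2.COLOR_RGB2HSV);m=cv2.inRange(hs,(15,120,60),(32,255,255));m[:, :275]=0;m[:70]=0;m[195:]=0;m[:,380:]=0
c,_=cv2.findContours(m,0,2);c=max(c,key=cv2.contourArea)
q=np.array([at(w,p,.029)[:2] for p in c[:,0].astype(float)],np.float32)
rc=cv2.minAreaRect((q*1000));bx=cv2.boxPoints(rc)/1000
print(rc,[[((p-O)@ex).round(4),((p-O)@ey).round(4)] for p in bx])
print('centre',(np.array(rc[0])/1000-O)@ex,(np.array(rc[0])/1000-O)@ey,'jewel',b((325,132),.03))
# stops: white tops
m=cv2.inRange(hs,(0,0,140),(179,70,255));
for (x0,x1,y0,y1) in [(222,245,12,36),(226,248,92,118)]:
  s=np.argwhere(m[y0:y1,x0:x1]>0)+[y0,x0];print('stop',s.min(0),s.max(0),b((s[:,1].max()+1,s[:,0].mean()),.034),b((s[:,1].min(),s[:,0].mean()),.034))
c=cv2.resize(w['pixels'][0:220,190:420],None,fx=2.6,fy=2.6,interpolation=2);cv2.imwrite('pics/c2.png',c[:,:,::-1])
E
```

```text
w170 0.1711213402782349 110: 0.10812535502370306
yaw 0.0672673231124592
fence [ 0.65491194 -0.110698    0.034     ] [ 0.66586885 -0.27632305  0.034     ] 0.06605862896693604 0.16598707978453967
O [ 0.58058234 -0.19776919] chan x 0.01811103654380985 0.017793190944382718 fence x 0.08001412913262704 0.07981350156990984
((568.6939697265625, -215.74603271484375), (81.24993896484375, 57.45158004760742), 21.76074981689453) [[np.float64(-0.0606), np.float64(-0.0023)], [np.float64(-0.0429), np.float64(-0.057)], [np.float64(0.0344), np.float64(-0.032)], [np.float64(0.0168), np.float64(0.0227)]]
centre -0.01306982501429575 -0.017137089629332938 jewel [-0.0128, -0.0167]
stop [ 12 225] [ 32 238] [0.0729, 0.0534] [0.0729, 0.0647]
stop [ 97 230] [115 242] [0.0088, 0.0541] [0.0088, 0.0653]
```

View pics/c2.png

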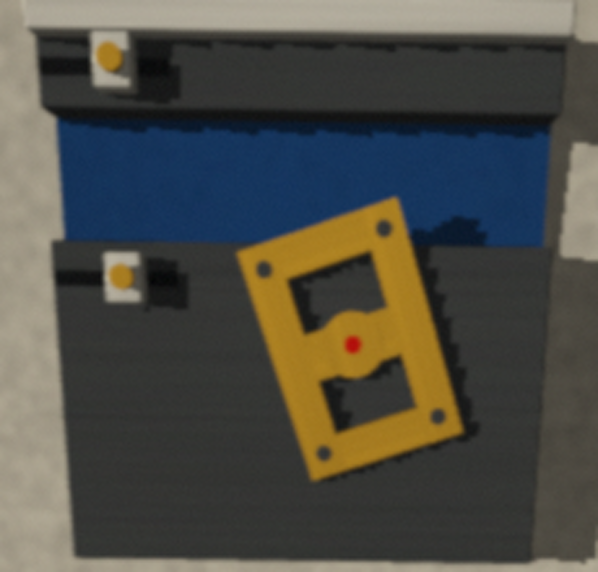

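Request:
apply_moves([
  [0,0,0.15,0,0,0],
  [0,0,0.32,0,0,0],
  [0,0,0.5,0,0,0],
  [0,0,0.6,0,0,0],
  [0,0,0.6,0,0,0],
], claw=0)

```text
clock: 4.28
tcp_pos: [0.4946, -0.2193, 0.0409]
orientation: [-3.138, -0.105, 0.006]
contact_force: [0.1, 0.3, 0.8]
grip_width: -0.0
gripper_force: 0.0
```

Request:
apply_moves([
  [0,0,0.03,0,0,0],
  [0,0,0.055,0,0,0],
  [0,0,0.066,0,0,0],
  [0,0,0.066,0,0,0],
])

```text
clock: 4.78
tcp_pos: [0.4961, -0.22, 0.0262]
orientation: [3.14, 0.101, 0.0]
contact_force: [0.1, 0.4, -0.5]
grip_width: -0.0002
gripper_force: 0.0
```

Request:
apply_moves([
  [0.02,0,0,0,0,0],
  [0.05,0,0,0,0,0],
  [0.08,0,0,0,0,0],
  [0.11,0,0,0,0,0],
  [0.14,0,0,0,0,0],
])

```text
clock: 5.4
tcp_pos: [0.5316, -0.2177, 0.0259]
orientation: [3.14, 0.101, -0.0]
contact_force: [-0.7, -0.5, 0.6]
grip_width: -0.0001
gripper_force: 0.0
```

```bash
cat >> h.py <<'E'
O=np.array([.5806,-.1978]);yaw=.0668
ex=np.array([np.cos(yaw),np.sin(yaw)]);ey=np.array([-ex[1],ex[0]])
def blk(p): p=np.asarray(p)[:2]-O; return np.array([p@ex,p@ey])
def tcp():
    o=r.get_obs();M=R.from_rotvec(o['orientation']).as_matrix()
    print('t',o['clock'].round(2),'tcp',o['tcp_pos'].round(4),'blk',blk(o['tcp_pos']).round(4),'head',np.arctan2(M[1,0],M[0,0]).round(4),'tilt',M[2,:2].round(3),'F',o['contact_force'].round(2),'w',round(float(o['grip_width']),4),'gf',round(float(o['gripper_force']),1))
    return o
E
python3 - <<'E'
from h import *
tcp();w=grab('wrist');save(w,'w2.png')
E
```

```text
Traceback (most recent call last):
  File "h.py", line 31, in tcp
    print('t',o['clock'].round(2),'tcp',o['tcp_pos'].round(4),'blk',blk(o['tcp_pos']).round(4),'head',np.arctan2(M[1,0],M[0,0]).round(4),'tilt',M[2,:2].round(3),'F',o['contact_force'].round(2),'w',round(float(o['grip_width']),4),'gf',round(float(o['gripper_force']),1))
              ^^^^^^^^^^^^^^^^
AttributeError: 'float' object has no attribute 'round'
```

```bash
sed -i "s/o\['clock'\].round(2)/round(o['clock'],2)/" h.py; cat >> h.py <<'E'
def pl(f,z=.029,h=(15,32)):
    "yellow blob nearest 4500 mm2 in the plane z, as (centre blk, yaw rel, size)"
    hs=cv2.cvtColor(f['pixels'],cv2.COLOR_RGB2HSV);m=cv2.inRange(hs,(h[0],110,50),(h[1],255,255))
    cs,_=cv2.findContours(m,0,2);out=[]
    for c in cs:
        if cv2.contourArea(c)<150: continue
        q=np.array([blk(at(f,p,z)) for p in c[:,0].astype(float)],np.float32)*1000
        rc=cv2.minAreaRect(q);b=cv2.boxPoints(rc);e=b[1]-b[0];g=b[2]-b[1]
        if np.linalg.norm(g)>np.linalg.norm(e): e=g
        a=np.arctan2(e[1],e[0]);a=(a+np.pi/2)%np.pi-np.pi/2
        out.append((cv2.boundingRect(c),np.round(rc[0],1),np.round(rc[1],1),round(float(a),3)))
    return out
E
python3 - <<'E'
from h import *
tcp();w=grab('wrist');save(w,'w2.png')
for x in pl(w): print(*x)
print(r.search_frame(w,'top_plate')[:2])
E
```

```text
t 5.4 tcp [ 0.5316 -0.2177  0.0259] blk [-0.0503 -0.0165] head 0.0645 tilt [-0.  0.] F [-0.66 -0.54  0.57] w -0.0001 gf 0.0
(146, 159, 20, 17) [ 8.2 63. ] [9.3 7.5] 1.569
(240, 110, 161, 188) [-12.7 -17. ] [81.4 57.2] 0.313
(125, 0, 23, 18) [74.1 62.2] [9.2 6.3] 1.569
[{'rect': [498.7, 337.6, 116.1, 92.3], 'conf': 0.68}, {'rect': [242.3, 110.2, 154.0, 188.5], 'conf': 0.63}]
```

View pics/w2.png

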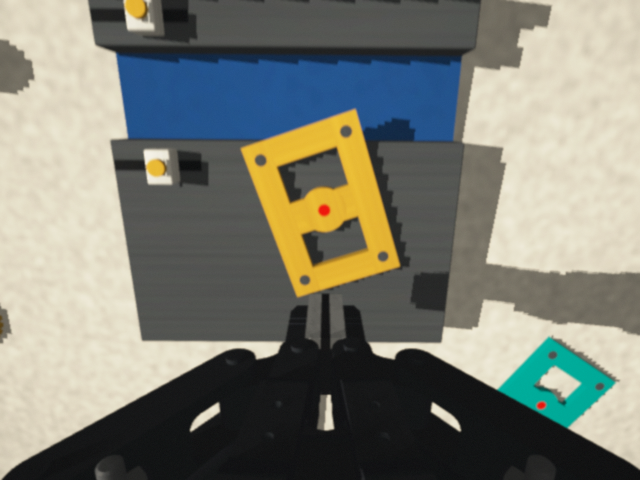

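```bash
python3 - <<'E'
from h import *
o=tcp();w=grab('wrist');p=o['tcp_pos']
for dx in (-.011,0,.011): print(dx,proj(w,p+np.r_[ex*dx,0]).round(1))
print(blk(at(w,(325,293),.026)),blk(at(w,(325,293),.03)))
c=w['pixels'][240:370,260:400];cv2.imwrite('pics/c3.png',cv2.resize(c,None,fx=4,fy=4,interpolation=2)[:,:,::-1])
E
```

```text
t 5.5 tcp [ 0.5321 -0.2175  0.026 ] blk [-0.0497 -0.0164] head 0.0652 tilt [0.001 0.   ] F [ 0.06  0.69 -1.02] w -0.0001 gf 0.0
-0.011 [[323.4 297.3]]
0 [[323.3 278.3]]
0.011 [[323.3 258.7]]
[-0.0581837  -0.01726865] [-0.05632865 -0.01726835]
```

View pics/c3.png

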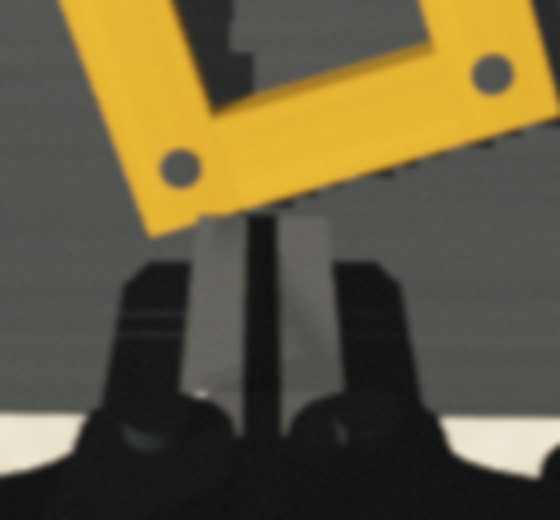

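The fingertips end about 19 mm short of where the TCP projects, and the plate hasn't moved. I'll check the tip's height with the other two cameras before pushing further.

```bash
python3 - <<'E'
from h import *
o=tcp();p=o['tcp_pos'];im=[]
for n in 'scene','side':
    f=grab(n);q=proj(f,p)[0];print(n,q);u,v=q.astype(int)
    x0,y0=u-33,v-50
    c=cv2.resize(f['pixels'][y0:y0+100,x0:x0+66],None,fx=6,fy=6,interpolation=2)
    c=np.ascontiguousarray(c)
    for k,P in enumerate([p,p+np.r_[ex*.011,0],p+np.r_[0,0,.02]]):
        g=(proj(f,P)[0]-[x0,y0]+.5)*6;cv2.circle(c,tuple(int(t) for t in g),3,[(255,0,0),(0,255,0),(255,0,255)][k],-1)
    im.append(c);print(x0,y0)
cv2.imwrite('pics/c4.png',np.hstack(im)[:,:,::-1])
E
```

```text
t 5.55 tcp [ 0.5314 -0.2176  0.0259] blk [-0.0505 -0.0165] head 0.0649 tilt [0. 0.] F [ 0.11 -0.07 -0.23] w -0.0001 gf 0.0
scene [247.77158223 298.57382222]
214 248
side [365.32523329 299.86364826]
332 249
```

View pics/c4.png

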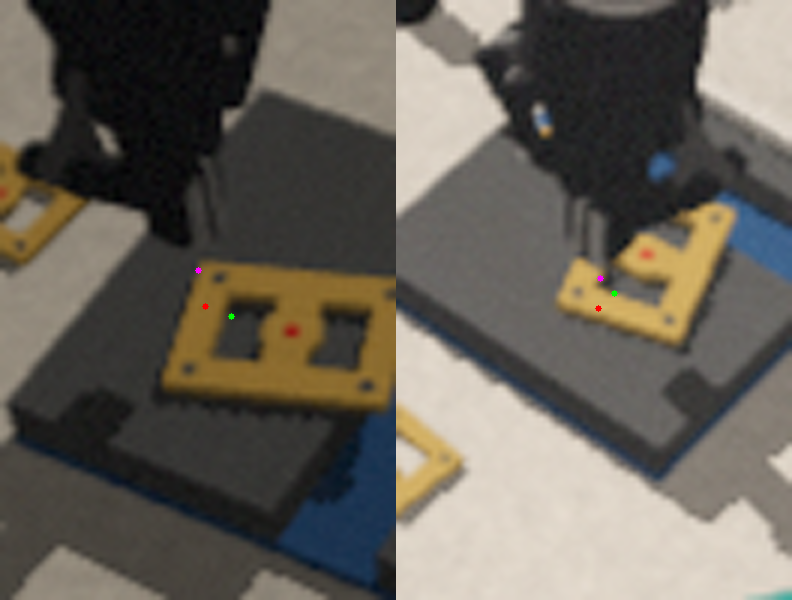

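```bash
python3 - <<'E'
from h import *
o=tcp();p=o['tcp_pos']
w=grab('wrist');s=grab('scene');d=grab('side')
a=ray(w,(325,293.5));b=ray(s,(248.2,288));c=ray(d,(366,292.7))
for n,x in (('ws',[a,b]),('wd',[a,c]),('sd',[b,c]),('all',[a,b,c])):
    t=tri(x);print(n,t.round(4),blk(t).round(4),'dz',(t-p)[2].round(4))
x0,y0=332,264
I=[cv2.resize(s['pixels'][262:302,228:273],None,fx=8,fy=8,interpolation=2),cv2.resize(d['pixels'][270:310,345:390],None,fx=8,fy=8,interpolation=2)]
I=np.hstack(I);I=np.clip(I.astype(float)*2.2,0,255).astype('uint8');cv2.imwrite('pics/c5.png',I[:,:,::-1])
E
```

```text
t 5.65 tcp [ 0.5306 -0.2178  0.0259] blk [-0.0512 -0.0166] head 0.0642 tilt [-0. -0.] F [ 0.42 -0.46  0.17] w -0.0003 gf 0.0
ws [ 0.5397 -0.2181  0.0653] [-0.0422 -0.0176] dz 0.0394
wd [ 0.5337 -0.2176  0.0522] [-0.0481 -0.0167] dz 0.0263
sd [ 0.5331 -0.2147  0.0546] [-0.0486 -0.0137] dz 0.0287
all [ 0.5339 -0.2162  0.0551] [-0.0478 -0.0153] dz 0.0292
```

View pics/c5.png

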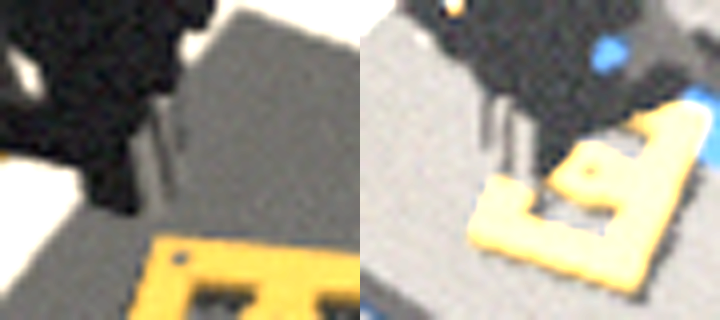

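The tips hover about 30 mm above the plate, although the TCP reads 26 mm high. I'll back off behind the plate and feel down in small steps, watching the force.

Request:
apply_moves([
  [-0.05,0,0,0,0,0],
  [-0.1,0,0,0,0,0],
  [-0.13,0,0,0,0,0],
  [-0.13,0,0,0,0,0],
])

```text
clock: 6.3
tcp_pos: [0.4976, -0.22, 0.0261]
orientation: [-3.14, -0.1, 0.0]
contact_force: [-0.8, 0.2, -0.1]
grip_width: 0.0001
gripper_force: 0.0
```

Request:
apply_moves([
  [0,0,0.004,0,0,0],
  [0,0,0.008,0,0,0],
  [0,0,0.012,0,0,0],
  [0,0,0.016,0,0,0],
  [0,0,0.016,0,0,0],
])

```text
clock: 6.92
tcp_pos: [0.4985, -0.2198, 0.0219]
orientation: [-3.14, -0.101, 0.0]
contact_force: [0.9, -0.3, -0.0]
grip_width: 0.0003
gripper_force: 0.0
```

```bash
python3 - <<'E'
from h import *
o=tcp();p=o['tcp_pos'];w=grab('wrist');save(w,'w3.png')
print(proj(w,p),np.array(w['eye'])-p)
for x in pl(w): print(*x)
E
```

```text
t 6.92 tcp [ 0.4985 -0.2198  0.0219] blk [-0.0834 -0.0165] head 0.0644 tilt [-0. -0.] F [ 0.94 -0.32 -0.02] w 0.0003 gf 0.0
[[323.37009814 278.34290515]] [0.07605379 0.00414269 0.18205145]
(249, 338, 37, 22) [-121.9   14.4] [19.  13.3] 1.46
(129, 79, 24, 21) [ 8.9 62.9] [8.7 8.3] 0.742
(233, 26, 174, 214) [-13.2 -17. ] [81.1 57.1] 0.312
```

View pics/w3.png

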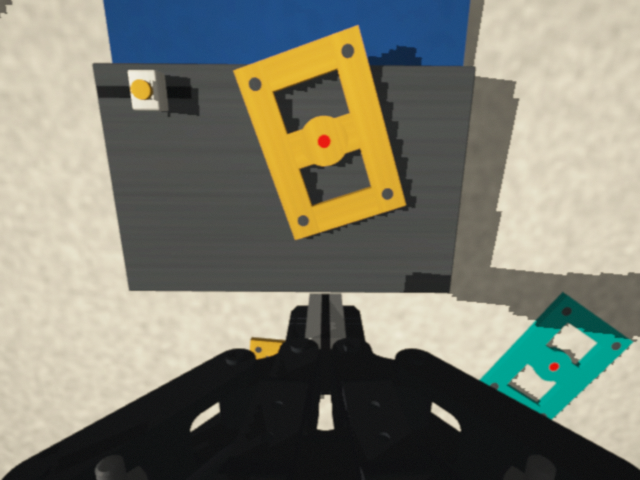

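The wrist view shows the closed tips at (325,293), by the block's rear edge, with no contact at z = 22 mm. I'll move 6 mm forward over the block and keep feeling downward.

Request:
apply_moves([
  [0.024,0,0,0,0,0],
  [0.024,0,0.004,0,0,0],
  [0.024,0,0.008,0,0,0],
  [0.024,0,0.012,0,0,0],
  [0.024,0,0.016,0,0,0],
])

```text
clock: 7.6
tcp_pos: [0.5044, -0.2194, 0.0179]
orientation: [-3.14, -0.101, 0.0]
contact_force: [-0.1, -0.0, 0.1]
grip_width: -0.0004
gripper_force: 0.0
```

```bash
python3 - <<'E'
from h import *
o=tcp();p=o['tcp_pos']
# tip by brightness in scene+side: dark gripper lowest extent near tcp
w=grab('wrist');g=cv2.cvtColor(w['pixels'],cv2.COLOR_RGB2GRAY)
print([ (int(y),g[y,305:346:3].tolist()) for y in range(276,304,3)])
E
```

```text
t 7.6 tcp [ 0.5044 -0.2194  0.0179] blk [-0.0775 -0.0165] head 0.0643 tilt [-0. -0.] F [-0.07 -0.01  0.13] w -0.0004 gf 0.0
[(276, [81, 81, 83, 81, 81, 81, 81, 81, 81, 82, 81, 80, 82, 82]), (279, [80, 82, 81, 80, 80, 80, 80, 81, 82, 79, 81, 80, 80, 81]), (282, [81, 80, 81, 82, 80, 81, 80, 80, 81, 81, 81, 81, 80, 81]), (285, [81, 83, 83, 82, 81, 81, 82, 80, 81, 82, 81, 81, 81, 83]), (288, [78, 80, 80, 79, 79, 78, 79, 78, 78, 79, 79, 79, 78, 78]), (291, [80, 80, 80, 80, 80, 81, 79, 79, 79, 80, 80, 79, 81, 80]), (294, [82, 82, 88, 82, 76, 74, 32, 32, 64, 92, 90, 88, 87, 80]), (297, [78, 84, 94, 81, 80, 77, 21, 19, 67, 95, 95, 96, 91, 78]), (300, [79, 87, 94, 91, 95, 89, 19, 18, 67, 95, 96, 95, 92, 78]), (303, [80, 88, 95, 95, 95, 81, 19, 17, 59, 95, 95, 97, 94, 78])]
```

Request:
apply_moves([
  [0,0,0.006,0,0,0],
  [0,0,0.012,0,0,0],
  [0,0,0.018,0,0,0],
  [0,0,0.024,0,0,0],
  [0,0,0.024,0,0,0],
])

```text
clock: 8.28
tcp_pos: [0.5044, -0.2194, 0.0118]
orientation: [-3.14, -0.101, 0.0]
contact_force: [-0.0, 0.5, 0.1]
grip_width: -0.0001
gripper_force: 0.0
```

Request:
apply_moves([
  [0,0,0.004,0,0,0],
  [0,0,0.008,0,0,0],
  [0,0,0.012,0,0,0],
  [0,0,0.012,0,0,0],
])

```text
clock: 8.78
tcp_pos: [0.5044, -0.2194, 0.0089]
orientation: [-3.14, -0.101, 0.0]
contact_force: [-0.3, 0.3, 0.2]
grip_width: 0.0001
gripper_force: 0.0
```

```bash
python3 - <<'E'
from h import *
o=tcp();p=o['tcp_pos'];im=[]
for n,f in (('scene',grab('scene')),('side',grab('side'))):
    g=cv2.cvtColor(f['pixels'],cv2.COLOR_RGB2GRAY);u,v=proj(f,p)[0].astype(int);print(n,u,v)
    for y in range(v-30,v+3,2): print(y,g[y,u-16:u+17:2].tolist())
E
```

```text
t 8.78 tcp [ 0.5044 -0.2194  0.0089] blk [-0.0775 -0.0165] head 0.0643 tilt [-0. -0.] F [-0.3   0.31  0.17] w 0.0001 gf 0.0
scene 238 299
269 [15, 15, 14, 14, 15, 16, 19, 13, 13, 15, 137, 136, 137, 136, 136, 83, 52]
271 [55, 12, 15, 12, 16, 13, 16, 9, 11, 18, 134, 140, 136, 135, 101, 54, 54]
273 [132, 16, 9, 11, 12, 12, 15, 19, 18, 33, 137, 135, 140, 120, 56, 55, 53]
275 [76, 37, 19, 10, 16, 17, 13, 10, 24, 107, 133, 131, 127, 56, 54, 54, 56]
277 [16, 14, 11, 14, 14, 15, 16, 14, 45, 73, 134, 131, 68, 55, 54, 50, 51]
279 [12, 7, 12, 9, 11, 7, 9, 33, 36, 54, 139, 79, 53, 54, 54, 52, 52]
281 [14, 17, 12, 7, 15, 2, 29, 59, 29, 47, 81, 53, 54, 54, 52, 52, 53]
283 [51, 21, 11, 17, 18, 10, 12, 58, 39, 57, 54, 54, 53, 52, 53, 55, 54]
285 [109, 81, 129, 73, 12, 12, 8, 50, 47, 49, 54, 50, 54, 51, 52, 53, 51]
287 [80, 130, 134, 102, 16, 15, 15, 46, 61, 49, 53, 53, 52, 53, 52, 51, 51]
289 [128, 136, 136, 139, 121, 64, 5, 46, 61, 48, 53, 52, 54, 52, 52, 53, 51]
291 [137, 135, 137, 140, 142, 136, 70, 51, 53, 55, 55, 52, 53, 74, 67, 62, 51]
293 [138, 137, 142, 141, 136, 93, 54, 53, 50, 52, 51, 53, 
[... 1015 characters left out ...]
34, 35, 36, 36, 59, 91, 68]
298 [104, 102, 103, 97, 105, 100, 78, 69, 107, 62, 38, 36, 147, 160, 129, 104, 105]
300 [104, 103, 106, 104, 104, 102, 105, 71, 105, 52, 31, 131, 178, 177, 176, 173, 167]
302 [64, 96, 104, 107, 103, 103, 99, 74, 107, 48, 80, 78, 101, 141, 160, 176, 178]
304 [55, 56, 75, 103, 102, 104, 99, 103, 105, 102, 103, 102, 103, 92, 76, 100, 130]
306 [59, 55, 55, 58, 96, 104, 102, 104, 103, 102, 102, 104, 102, 103, 101, 102, 92]
308 [118, 77, 50, 57, 56, 74, 103, 101, 101, 101, 101, 104, 102, 105, 102, 99, 104]
310 [212, 199, 103, 56, 54, 51, 62, 97, 102, 103, 101, 106, 101, 101, 102, 103, 103]
312 [211, 212, 201, 119, 78, 53, 57, 59, 74, 100, 102, 103, 87, 71, 75, 102, 104]
```

Request:
apply_moves([
  [0,0,0.004,0,0,0],
  [0,0,0.008,0,0,0],
  [0,0,0.012,0,0,0],
  [0,0,0.016,0,0,0],
  [0,0,0.016,0,0,0],
])

```text
clock: 9.5
tcp_pos: [0.5044, -0.2194, 0.0049]
orientation: [-3.14, -0.101, 0.0]
contact_force: [-0.2, 0.9, -0.2]
grip_width: 0.0002
gripper_force: 0.0
```

Request:
apply_moves([
  [0,0,0.004,0,0,0],
  [0,0,0.008,0,0,0],
  [0,0,0.008,0,0,0],
])

```text
clock: 9.88
tcp_pos: [0.5044, -0.2194, 0.0029]
orientation: [-3.14, -0.101, 0.0]
contact_force: [-0.0, -0.3, -0.7]
grip_width: 0.0003
gripper_force: 0.0
```

```bash
python3 - <<'E'
from h import *
o=tcp();p=o['tcp_pos']
f=grab('scene');g=cv2.cvtColor(f['pixels'],cv2.COLOR_RGB2GRAY);u,v=proj(f,p)[0].astype(int);print(u,v)
for y in range(v-20,v+3,1): print(y,g[y,u-14:u+13:2].tolist())
E
```

```text
t 9.88 tcp [ 0.5044 -0.2194  0.0029] blk [-0.0774 -0.0165] head 0.0644 tilt [-0. -0.] F [-0.   -0.35 -0.67] w 0.0003 gf 0.0
238 301
281 [15, 18, 17, 9, 16, 12, 29, 27, 50, 76, 55, 55, 53, 51]
282 [7, 15, 15, 15, 8, 13, 45, 35, 51, 49, 53, 54, 53, 52]
283 [12, 14, 14, 12, 14, 12, 52, 41, 56, 47, 54, 51, 55, 51]
284 [11, 14, 15, 13, 14, 8, 52, 48, 55, 48, 52, 54, 52, 52]
285 [15, 14, 11, 13, 9, 16, 50, 48, 47, 54, 50, 54, 52, 52]
286 [105, 91, 47, 17, 8, 12, 47, 58, 50, 54, 52, 53, 51, 52]
287 [129, 126, 93, 11, 14, 13, 47, 61, 53, 54, 53, 51, 54, 53]
288 [132, 133, 115, 15, 13, 12, 41, 62, 40, 52, 53, 53, 53, 52]
289 [137, 136, 136, 17, 11, 11, 32, 63, 34, 54, 53, 52, 56, 52]
290 [136, 137, 140, 64, 15, 17, 30, 62, 50, 51, 52, 52, 51, 53]
291 [133, 137, 139, 127, 103, 15, 34, 62, 53, 52, 51, 54, 72, 67]
292 [134, 139, 140, 140, 119, 42, 47, 54, 52, 52, 51, 53, 102, 100]
293 [138, 141, 139, 136, 93, 49, 53, 52, 54, 51, 52, 59, 108, 82]
294 [141, 141, 136, 138, 66, 52, 52, 55, 54, 54, 54, 75, 107, 53]
295 [140, 139, 136, 120, 54, 55, 52, 54, 51, 54, 51, 85, 105, 97]
296 [138, 135, 137, 85, 51, 51, 53, 53, 52, 52, 54, 95, 108, 108]
297 [139, 137, 128, 57, 53, 51, 54, 52, 51, 54, 53, 102, 109, 109]
298 [138, 140, 94, 53, 50, 54, 51, 52, 52, 50, 46, 109, 111, 107]
299 [141, 144, 54, 36, 48, 53, 51, 52, 53, 54, 45, 111, 112, 104]
300 [142, 111, 29, 24, 34, 49, 53, 53, 53, 53, 69, 112, 110, 97]
301 [140, 67, 25, 27, 25, 33, 51, 51, 53, 51, 89, 110, 110, 90]
302 [117, 37, 24, 28, 23, 24, 50, 52, 54, 52, 99, 110, 109, 86]
303 [83, 25, 23, 22, 25, 39, 54, 51, 53, 52, 102, 110, 110, 75]
```

Request:
apply_moves([
  [0,0,0.004,0,0,0],
  [0,0,0.008,0,0,0],
  [0,0,0.012,0,0,0],
  [0,0,0.012,0,0,0],
])

```text
clock: 10.42
tcp_pos: [0.5044, -0.2194, -0.0001]
orientation: [-3.14, -0.101, 0.0]
contact_force: [-0.5, 0.1, 0.7]
grip_width: -0.0003
gripper_force: 0.0
```

Request:
apply_moves([
  [0,0,0.004,0,0,0],
  [0,0,0.008,0,0,0],
  [0,0,0.008,0,0,0],
])

```text
clock: 10.8
tcp_pos: [0.5044, -0.2194, -0.0021]
orientation: [-3.14, -0.101, 0.0]
contact_force: [1.0, -0.7, 0.7]
grip_width: -0.0002
gripper_force: 0.0
```

Request:
apply_moves([
  [0,0,0.004,0,0,0],
  [0,0,0.008,0,0,0],
  [0,0,0.008,0,0,0],
])

```text
clock: 11.18
tcp_pos: [0.5044, -0.2194, -0.0041]
orientation: [-3.14, -0.101, 0.0]
contact_force: [-0.5, 0.6, -1.0]
grip_width: 0.0001
gripper_force: 0.0
```

```bash
python3 - <<'E'
from h import *
o=tcp();p=o['tcp_pos']
f=grab('scene');g=cv2.cvtColor(f['pixels'],cv2.COLOR_RGB2GRAY);u,v=proj(f,p)[0].astype(int);print(u,v)
for y in range(v-14,v-2,1): print(y,g[y,u-14:u+13:2].tolist())
f=grab('side');g=cv2.cvtColor(f['pixels'],cv2.COLOR_RGB2GRAY);u,v=proj(f,p)[0].astype(int);print(u,v)
for y in range(v-14,v+2,1): print(y,g[y,u-10:u+13:2].tolist())
E
```

```text
t 11.18 tcp [ 0.5044 -0.2194 -0.0041] blk [-0.0775 -0.0165] head 0.0644 tilt [-0. -0.] F [-0.51  0.59 -0.96] w 0.0001 gf 0.0
239 303
289 [129, 124, 74, 16, 12, 11, 53, 49, 56, 51, 51, 52, 50, 51]
290 [136, 137, 90, 15, 18, 14, 52, 53, 52, 50, 53, 53, 51, 54]
291 [137, 138, 99, 10, 17, 12, 48, 61, 47, 52, 53, 66, 75, 64]
292 [137, 140, 131, 36, 11, 14, 46, 63, 51, 53, 53, 90, 102, 101]
293 [141, 142, 136, 103, 29, 14, 47, 58, 52, 54, 53, 97, 96, 84]
294 [144, 141, 137, 107, 47, 26, 50, 52, 52, 53, 53, 100, 82, 79]
295 [141, 138, 139, 82, 52, 48, 55, 52, 51, 53, 42, 107, 100, 102]
296 [137, 138, 117, 44, 44, 50, 55, 52, 52, 51, 46, 111, 110, 100]
297 [138, 139, 81, 27, 31, 34, 45, 52, 52, 53, 72, 110, 111, 97]
298 [140, 128, 43, 26, 23, 28, 31, 51, 53, 51, 90, 111, 110, 88]
299 [140, 105, 26, 28, 27, 29, 26, 52, 53, 52, 94, 110, 108, 72]
300 [143, 62, 27, 26, 27, 28, 38, 53, 53, 42, 102, 109, 107, 66]
358 313
299 [101, 99, 101, 68, 71, 101, 45, 34, 39, 36, 37, 60]
300 [103, 101, 99, 67, 67, 106, 55, 37, 34, 33, 90, 160]
301 [101, 104, 102, 80, 68, 107, 48, 32, 36, 76, 160, 178]
302 [106, 101, 103, 98, 70, 108, 49, 36, 35, 86, 141, 161]
303 [100, 101, 104, 101, 68, 108, 50, 29, 67, 97, 86, 120]
304 [103, 102, 103, 103, 67, 108, 42, 36, 90, 102, 92, 78]
305 [83, 103, 103, 104, 67, 106, 49, 79, 101, 100, 100, 93]
306 [62, 94, 99, 102, 87, 106, 82, 98, 104, 102, 102, 102]
307 [58, 69, 98, 101, 98, 102, 101, 72, 95, 101, 102, 99]
308 [52, 56, 75, 102, 101, 104, 85, 55, 73, 94, 105, 104]
309 [57, 51, 59, 82, 101, 104, 73, 58, 58, 69, 96, 100]
310 [58, 49, 55, 61, 95, 103, 78, 60, 61, 60, 67, 101]
311 [95, 52, 56, 56, 66, 82, 65, 61, 62, 55, 59, 73]
312 [119, 76, 56, 54, 54, 59, 59, 56, 55, 60, 57, 58]
313 [196, 155, 61, 51, 56, 55, 57, 62, 58, 59, 59, 56]
314 [212, 205, 105, 59, 58, 57, 53, 58, 54, 58, 58, 61]
```

The shadow gap under the tip is shrinking in step with the descent, so about 4–5 mm remain. The real tips stand about 33 mm above the reported TCP.

Request:
apply_moves([
  [0,0,0.004,0,0,0],
  [0,0,0.008,0,0,0],
  [0,0,0.012,0,0,0],
  [0,0,0.012,0,0,0],
])

```text
clock: 11.78
tcp_pos: [0.5044, -0.2195, -0.0071]
orientation: [-3.14, -0.101, 0.0]
contact_force: [-0.1, -0.7, -0.2]
grip_width: -0.0001
gripper_force: 0.0
```

Request:
apply_moves([
  [0,0,0.004,0,0,0],
  [0,0,0.004,0,0,0],
])

```text
clock: 12.02
tcp_pos: [0.5044, -0.2194, -0.0081]
orientation: [-3.14, -0.101, 0.0]
contact_force: [0.4, -0.0, -1.3]
grip_width: -0.0001
gripper_force: 0.0
```

Request:
apply_moves([
  [0,0,0.004,0,0,0],
  [0,0,0.004,0,0,0],
])

```text
clock: 12.28
tcp_pos: [0.5045, -0.2194, -0.0091]
orientation: [-3.14, -0.101, 0.0]
contact_force: [1.0, -0.3, -0.8]
grip_width: -0.0
gripper_force: 0.0
```

```bash
python3 - <<'E'
from h import *
o=tcp();p=o['tcp_pos']
f=grab('scene');g=cv2.cvtColor(f['pixels'],cv2.COLOR_RGB2GRAY);u,v=proj(f,p)[0].astype(int);print(u,v)
for y in range(v-14,v-2,1): print(y,g[y,u-14:u+13:2].tolist())
E
```

```text
t 12.28 tcp [ 0.5045 -0.2194 -0.0091] blk [-0.0774 -0.0165] head 0.0644 tilt [-0. -0.] F [ 1.   -0.31 -0.8 ] w -0.0 gf 0.0
239 304
290 [120, 101, 56, 19, 15, 12, 51, 52, 54, 55, 52, 52, 52, 53]
291 [136, 133, 95, 16, 6, 14, 49, 60, 53, 54, 53, 67, 74, 65]
292 [138, 139, 117, 17, 12, 14, 47, 59, 47, 51, 53, 88, 103, 99]
293 [141, 142, 132, 21, 17, 13, 38, 61, 41, 50, 55, 94, 97, 87]
294 [143, 141, 135, 79, 13, 13, 35, 56, 46, 53, 52, 102, 80, 78]
295 [139, 140, 139, 66, 24, 17, 47, 57, 51, 54, 41, 105, 99, 100]
296 [138, 137, 118, 38, 25, 23, 34, 40, 55, 50, 46, 109, 108, 100]
297 [137, 138, 80, 24, 25, 28, 27, 28, 54, 55, 75, 112, 108, 97]
298 [140, 126, 45, 25, 26, 23, 29, 45, 53, 53, 90, 111, 110, 88]
299 [143, 105, 27, 31, 25, 26, 23, 51, 53, 52, 95, 111, 107, 72]
300 [141, 61, 26, 27, 24, 26, 41, 52, 52, 42, 102, 111, 110, 67]
301 [117, 31, 25, 25, 30, 27, 46, 51, 54, 49, 111, 110, 107, 66]
```

Request:
apply_moves([
  [0.024,0,0,0,0,0],
  [0.048,0,0,0,0,0],
  [0.072,0,0,0,0,0],
  [0.096,0,0,0,0,0],
  [0.11,0,0,0,0,0],
])

```text
clock: 12.95
tcp_pos: [0.5325, -0.2176, -0.009]
orientation: [3.14, 0.102, 0.0]
contact_force: [0.1, -1.4, 0.0]
grip_width: 0.0001
gripper_force: 0.0
```

```bash
python3 - <<'E'
from h import *
tcp();w=grab('wrist')
for x in pl(w): print(*x)
E
```

```text
t 12.95 tcp [ 0.5325 -0.2176 -0.009 ] blk [-0.0493 -0.0165] head 0.0646 tilt [0. 0.] F [ 0.1  -1.39  0.05] w 0.0001 gf 0.0
(101, 170, 28, 22) [ 7.3 63.7] [8.5 9.4] -0.948
(221, 109, 196, 217) [-12.9 -16.9] [81. 57.] 0.313
```

The plate still hasn't moved, so the tips pass above it. The wrist and scene rays agree on about 42 mm tip offset, with the finger 11 mm half-deep. I'll go back and feel lower.

Request:
apply_moves([
  [-0.05,0,0,0,0,0],
  [-0.1,0,0,0,0,0],
  [-0.12,0,0,0,0,0],
  [-0.12,0,0,0,0,0],
])

```text
clock: 13.5
tcp_pos: [0.5013, -0.2198, -0.0089]
orientation: [-3.14, -0.1, 0.0]
contact_force: [-0.1, -0.8, -0.3]
grip_width: -0.0004
gripper_force: 0.0
```

Request:
apply_moves([
  [0,0,0.006,0,0,0],
  [0,0,0.012,0,0,0],
  [0,0,0.016,0,0,0],
  [0,0,0.02,0,0,0],
  [0,0,0.02,0,0,0],
])

```text
clock: 14.12
tcp_pos: [0.502, -0.2196, -0.0141]
orientation: [-3.14, -0.101, 0.0]
contact_force: [0.5, 0.4, -0.4]
grip_width: 0.0002
gripper_force: 0.0
```

Request:
apply_moves([
  [0,0,0.004,0,0,0],
  [0,0,0.004,0,0,0],
])

```text
clock: 14.38
tcp_pos: [0.5021, -0.2196, -0.0147]
orientation: [-3.14, -0.101, -0.0]
contact_force: [-0.8, 0.3, 4.3]
grip_width: -0.0
gripper_force: 2.3
```

Request:
apply_moves([
  [0,0,0.004,0,0,0],
  [0,0,0.004,0,0,0],
])

```text
clock: 14.62
tcp_pos: [0.5021, -0.2196, -0.0147]
orientation: [-3.139, -0.101, -0.001]
contact_force: [-4.7, 1.5, 15.8]
grip_width: 0.0002
gripper_force: 8.1
```

Contact with the block came at TCP z = -14.7 mm, so the tip offset is 38.7 mm. I'll rise to 1.5 mm above the surface and push.

Request:
apply_moves([
  [0,0,-0.012,0,0,0],
  [0,0,-0.012,0,0,0],
  [0.015,0,-0.012,0,0,0],
  [0.04,0,-0.012,0,0,0],
  [0.065,0,-0.012,0,0,0],
])

```text
clock: 15.25
tcp_pos: [0.5186, -0.2184, -0.0132]
orientation: [-3.14, -0.101, 0.0]
contact_force: [-0.0, -0.7, 1.0]
grip_width: 0.0003
gripper_force: 0.2
```

Request:
apply_moves([
  [0.025,0,0,0,0,0],
  [0.05,0,0,0,0,0],
  [0.075,0,0,0,0,0],
  [0.1,0,0,0,0,0],
  [0.11,0,0,0,0,0],
])

```text
clock: 15.88
tcp_pos: [0.5462, -0.2167, -0.013]
orientation: [3.14, 0.102, 0.0]
contact_force: [-0.4, 0.2, -0.3]
grip_width: 0.0001
gripper_force: 0.2
```

```bash
python3 - <<'E'
from h import *
tcp();w=grab('wrist')
for x in pl(w): print(*x)
E
```

```text
t 15.88 tcp [ 0.5462 -0.2167 -0.013 ] blk [-0.0356 -0.0165] head 0.0647 tilt [0. 0.] F [-0.35  0.21 -0.25] w 0.0001 gf 0.2
(102, 210, 27, 21) [ 6.5 63.9] [ 8.  10.1] -1.127
(235, 57, 190, 241) [ 18.5 -21.4] [81.2 57.1] 0.209
(68, 8, 31, 30) [74.2 63.2] [9.9 8.1] 1.34
```

Request:
apply_moves([
  [0.02,0,0,0,0,0],
  [0.04,0,0,0,0,0],
  [0.06,0,0,0,0,0],
  [0.072,0,0,0,0,0],
  [0.076,0,0,0,0,0],
])

```text
clock: 16.55
tcp_pos: [0.5648, -0.2155, -0.0131]
orientation: [-3.14, -0.101, -0.0]
contact_force: [-0.7, 0.5, 0.1]
grip_width: -0.0002
gripper_force: 0.2
```

```bash
python3 - <<'E'
from h import *
tcp();w=grab('wrist')
for x in pl(w): print(*x)
E
```

```text
t 16.55 tcp [ 0.5648 -0.2155 -0.0131] blk [-0.0169 -0.0166] head 0.0646 tilt [ 0. -0.] F [-0.73  0.49  0.09] w -0.0002 gf 0.2
(111, 258, 25, 21) [ 5.5 63.7] [ 8.2 10.1] -0.838
(79, 74, 30, 26) [73.  63.3] [10.  8.] 1.376
(258, 69, 168, 227) [ 35.7 -26.2] [81.2 57.2] 0.097
```

Request:
apply_moves([
  [0.004,0,0,0,0,0],
  [0.008,0,0,0,0,0],
  [0.012,0,0,0,0,0],
  [0.016,0,0,0,0,0],
  [0.016,0,0,0,0,0],
])

```text
clock: 17.23
tcp_pos: [0.5666, -0.2151, -0.0134]
orientation: [-3.139, -0.1, 0.005]
contact_force: [-5.6, 0.4, 3.6]
grip_width: -0.0001
gripper_force: 2.9
```

```bash
python3 - <<'E'
from h import *
tcp();w=grab('wrist')
for x in pl(w): print(*x)
E
```

```text
t 17.23 tcp [ 0.5666 -0.2151 -0.0134] blk [-0.0151 -0.0164] head 0.064 tilt [-0.003 -0.001] F [-5.64  0.45  3.59] w -0.0001 gf 2.9
(112, 263, 25, 21) [ 5.2 63.8] [8.  9.9] -0.914
(79, 81, 31, 25) [72.9 63.4] [10.4  7.8] 1.569
(260, 73, 166, 224) [ 37.1 -26.2] [81.2 57.2] 0.089
```

Contact at the corner gives 5.6 N and the plate wedges slightly, with a yaw of 0.089. Dragging the fingertip sideways (+y) while pressing should turn it flush.

Request:
apply_moves([
  [0.0,-0.006,0,0,0,0],
  [0.0,-0.012,0,0,0,0],
  [0.002,-0.018,0,0,0,0],
  [0.004,-0.024,0,0,0,0],
  [0.004,-0.024,0,0,0,0],
])

```text
clock: 17.9
tcp_pos: [0.5692, -0.2086, -0.0132]
orientation: [-3.139, -0.102, 0.0]
contact_force: [-4.2, 1.7, -0.3]
grip_width: 0.0
gripper_force: 1.9
```

```bash
python3 - <<'E'
from h import *
tcp();w=grab('wrist')
for x in pl(w): print(*x)
E
```

```text
t 17.9 tcp [ 0.5692 -0.2086 -0.0132] blk [-0.0121 -0.0101] head 0.0649 tilt [-0.    -0.001] F [-4.23  1.73 -0.28] w 0.0 gf 1.9
(130, 269, 25, 22) [ 5.  63.4] [7.8 9.9] -0.826
(101, 90, 30, 25) [72.8 63. ] [10.2  7.9] 1.57
(278, 82, 164, 213) [ 38.9 -23.3] [80.9 57.1] 0.003
```

Flush: yaw 0.003, centre at x ≈ 39 in my block frame, 4 N. Next I back off, rise, open the gripper and go over the channel to straddle the long edges.

Request:
apply_moves([
  [-0.03,0,0,0,0,0],
  [-0.05,0,-0.03,0,0,0],
  [-0.05,0,-0.1,0,0,0],
  [-0.05,0,-0.18,0,0,0],
  [-0.05,0,-0.18,0,0,0],
])

```text
clock: 18.58
tcp_pos: [0.559, -0.2107, 0.0348]
orientation: [3.139, 0.101, 0.008]
contact_force: [0.6, 0.2, 0.7]
grip_width: -0.0002
gripper_force: 0.0
```

Request:
apply_moves([
  [0.08,0.03,0,0,0,0],
  [0.17,0.052,0,0,0,0],
  [0.25,0.052,0,0,0,0],
  [0.25,0.052,0,0,0,0],
  [0.25,0.052,0,0,0,0],
], claw=1)

```text
clock: 19.2
tcp_pos: [0.6188, -0.219, 0.0317]
orientation: [-3.14, -0.101, 0.002]
contact_force: [0.3, -0.8, -1.0]
grip_width: 0.085
gripper_force: 0.0
```

```bash
python3 - <<'E'
from h import *
tcp();w=grab('wrist')
for x in pl(w): print(*x)
for k in ('scene','side'):
  f=grab(k)
  for x in pl(f):
    if np.abs(x[1]-[40,-23]).max()<40: print(k,*x)
E
```

```text
t 19.2 tcp [ 0.6188 -0.219   0.0317] blk [ 0.0367 -0.0237] head 0.0642 tilt [-0.001 -0.   ] F [ 0.25 -0.82 -0.97] w 0.085 gf 0.0
(0, 402, 16, 25) [-54.2 169. ] [ 8.8 18.7] -0.256
(145, 208, 19, 16) [70.3 62.4] [9.4 7.8] 1.569
(266, 199, 113, 141) [ 38.6 -23.4] [57.6 80.2] -0.002
scene (259, 298, 46, 33) [ 36.2 -23. ] [78.5 59.1] 0.0
side (370, 269, 34, 27) [ 35.2 -23.1] [82.1 56.9] 0.009
```

Request:
apply_moves([
  [0.006,0,0.05,0,0,0],
  [0.006,0,0.11,0,0,0],
  [0.006,0,0.15,0,0,0],
  [0.006,0,0.18,0,0,0],
  [0.006,0,0.18,0,0,0],
])

```text
clock: 19.98
tcp_pos: [0.6209, -0.2188, -0.0139]
orientation: [-3.14, -0.101, 0.002]
contact_force: [0.4, 0.1, -0.5]
grip_width: 0.0852
gripper_force: 0.0
```

Request:
apply_moves([
  [0,0,0.02,0,0,0],
  [0,0,0.04,0,0,0],
  [0,0,0.06,0,0,0],
  [0,0,0.08,0,0,0],
  [0,0,0.083,0,0,0],
])

```text
clock: 20.6
tcp_pos: [0.6211, -0.2188, -0.0343]
orientation: [-3.14, -0.101, 0.001]
contact_force: [0.4, 0.3, -0.2]
grip_width: 0.0854
gripper_force: 0.0
```

```bash
python3 - <<'E'
from h import *
tcp();w=grab('wrist')
for x in pl(w): print(*x)
E
```

```text
t 20.6 tcp [ 0.6211 -0.2188 -0.0343] blk [ 0.039  -0.0237] head 0.0643 tilt [-0.001 -0.   ] F [ 0.44  0.33 -0.16] w 0.0854 gf 0.0
(50, 256, 31, 26) [69.3 64.5] [ 8.3 11. ] -1.128
(236, 244, 170, 192) [ 38.1 -23.2] [79.9 57.2] 0.004
```

Request:
apply_moves([
  [0,-0.025,0,0,0,0],
  [0,-0.05,0,0,0,0],
  [0,-0.075,0,0,0,0],
  [0,-0.1,0,0,0,0],
  [0,-0.12,0,0,0,0],
])

```text
clock: 21.28
tcp_pos: [0.6196, -0.1885, -0.0336]
orientation: [3.14, 0.102, 0.0]
contact_force: [-0.0, -0.6, -0.1]
grip_width: 0.0856
gripper_force: 0.3
```

Request:
apply_moves([
  [0,-0.02,0,0,0,0],
  [0,-0.04,0,0,0,0],
  [0,-0.06,0,0,0,0],
  [0,-0.08,0,0,0,0],
  [0,-0.09,0,0,0,0],
])

```text
clock: 21.9
tcp_pos: [0.618, -0.166, -0.0338]
orientation: [-3.14, -0.102, 0.0]
contact_force: [-0.9, 0.1, 0.4]
grip_width: 0.0852
gripper_force: 0.2
```

```bash
python3 - <<'E'
from h import *
tcp();w=grab('wrist')
for x in pl(w): print(*x)
E
```

```text
t 21.9 tcp [ 0.618  -0.166  -0.0338] blk [0.0395 0.0293] head 0.0648 tilt [-0. -0.] F [-0.92  0.09  0.43] w 0.0852 gf 0.2
(231, 418, 22, 23) [ 1.  61.7] [ 8.4 11. ] -0.06
(217, 256, 26, 26) [69.3 61. ] [8.5 9.2] -0.505
(284, 243, 170, 193) [38.3 13.7] [57.3 80.5] -0.002
```

Request:
apply_moves([
  [0,-0.012,0,0,0,0],
  [0,-0.022,0,0,0,0],
  [0,-0.03,0,0,0,0],
  [0,-0.034,0,0,0,0],
  [0,-0.034,0,0,0,0],
])

```text
clock: 22.58
tcp_pos: [0.6175, -0.1578, -0.0338]
orientation: [-3.14, -0.101, 0.0]
contact_force: [-0.6, 0.1, -1.5]
grip_width: 0.0855
gripper_force: 0.0
```

Request:
apply_moves([
  [0,-0.003,0,0,0,0],
  [0,-0.006,0,0,0,0],
  [0,-0.006,0,0,0,0],
])

```text
clock: 22.95
tcp_pos: [0.6174, -0.1565, -0.0337]
orientation: [-3.14, -0.101, 0.0]
contact_force: [0.3, 0.1, 0.3]
grip_width: 0.0857
gripper_force: 0.1
```

Request:
apply_moves([
  [0,-0.003,0,0,0,0],
  [0,-0.003,0,0,0,0],
])

```text
clock: 23.2
tcp_pos: [0.6174, -0.1557, -0.0337]
orientation: [-3.14, -0.101, -0.0]
contact_force: [0.4, -0.9, -0.1]
grip_width: 0.0855
gripper_force: 0.1
```

```bash
python3 - <<'E'
from h import *
tcp();w=grab('wrist')
for x in pl(w): print(*x)
E
```

```text
t 23.2 tcp [ 0.6174 -0.1557 -0.0337] blk [0.0395 0.0395] head 0.0644 tilt [ 0. -0.] F [ 0.35 -0.85 -0.11] w 0.0855 gf 0.1
(250, 256, 25, 26) [69.4 60.3] [8.3 9.3] -0.042
(285, 243, 169, 192) [38.5 23.8] [57.  80.1] -0.002
```

Not touching yet; I'll continue in 0.75 mm steps.

Request:
apply_moves([
  [0,-0.003,0,0,0,0],
  [0,-0.003,0,0,0,0],
])

```text
clock: 23.5
tcp_pos: [0.6173, -0.155, -0.0338]
orientation: [-3.14, -0.101, 0.0]
contact_force: [-0.5, -0.1, 1.1]
grip_width: 0.0853
gripper_force: 0.1
```

Request:
apply_moves([
  [0,-0.003,0,0,0,0],
  [0,-0.003,0,0,0,0],
])

```text
clock: 23.75
tcp_pos: [0.6171, -0.1547, -0.0337]
orientation: [3.14, 0.101, -0.0]
contact_force: [-0.3, -1.0, 0.4]
grip_width: 0.0855
gripper_force: 0.7
```

Request:
apply_moves([
  [0,-0.002,0,0,0,0],
  [0,-0.002,0,0,0,0],
])

```text
clock: 24.0
tcp_pos: [0.617, -0.1546, -0.0337]
orientation: [3.139, 0.1, -0.0]
contact_force: [-2.0, -3.0, 0.1]
grip_width: 0.0854
gripper_force: 1.7
```

Contact at about 3 N. I'll back off so the fingers are centred on the plate, without touching it, and check how it lies.

Request:
apply_moves([
  [0,0.015,0,0,0,0],
  [0,0.035,0,0,0,0],
  [0,0.055,0,0,0,0],
  [0,0.06,0,0,0,0],
  [0,0.06,0,0,0,0],
])

```text
clock: 24.62
tcp_pos: [0.6182, -0.1688, -0.0338]
orientation: [-3.14, -0.101, -0.0]
contact_force: [-0.2, -0.5, 0.2]
grip_width: 0.0855
gripper_force: 0.0
```

```bash
python3 - <<'E'
from h import *
tcp();w=grab('wrist')
for x in pl(w): print(*x)
f=grab('side')
for x in pl(f):
    if np.abs(x[1]-[40,25]).max()<40: print(*x)
E
```

```text
t 24.62 tcp [ 0.6182 -0.1688 -0.0338] blk [0.0395 0.0264] head 0.0642 tilt [ 0. -0.] F [-0.2  -0.52  0.23] w 0.0855 gf 0.0
(224, 418, 22, 23) [ 1.  61.7] [ 8.4 10.9] -0.082
(209, 256, 26, 26) [69.3 61.1] [8.5 9.4] -0.496
(244, 243, 168, 192) [38.4 25.1] [57.  80.2] -0.01
(356, 262, 29, 25) [31.3 24.6] [75.1 56.5] 0.005
```

```bash
cat >> h.py <<'E'
def holes(f,z=.029,c0=None):
    "fit plate pose from the 4 screw holes (inner contours)"
    hs=cv2.cvtColor(f['pixels'],cv2.COLOR_RGB2HSV);m=cv2.inRange(hs,(15,110,50),(32,255,255))
    cs,hi=cv2.findContours(m,cv2.RETR_CCOMP,cv2.CHAIN_APPROX_NONE);P=[]
    for c,h in zip(cs,hi[0]):
        if h[3]>=0 and 8<cv2.contourArea(c)<200:
            M=cv2.moments(c);P.append(at(f,(M['m10']/M['m00'],M['m01']/M['m00']),z)[:2])
    return np.array(P)
def fitholes(f,z=.029):
    P=np.array([blk(p) for p in holes(f,z)])
    if len(P)!=4: print('holes',len(P),P.round(4).tolist()); return
    c=P.mean(0);Q=P-c
    a=[np.arctan2(q[1],q[0]) for q in Q];t=np.arctan2(21,32)
    ref=np.array([[s*32,u*21] for s in(1,-1) for u in(1,-1)])/1000
    best=min((np.sum(np.min(np.linalg.norm(Q[:,None]-(ref@np.array([[np.cos(y),np.sin(y)],[-np.sin(y),np.cos(y)]]))[None],axis=2),axis=1)),y) for y in np.arange(-1.6,1.6,.002))
    print('plate',c.round(4),'yaw',round(best[1],4),'res',round(best[0]/4,4));return c,best[1]
E
python3 - <<'E'
from h import *
tcp();w=grab('wrist');fitholes(w)
E
```

```text
t 24.73 tcp [ 0.6182 -0.1685 -0.0338] blk [0.0395 0.0267] head 0.0645 tilt [-0. -0.] F [ 0.26  0.17 -0.62] w 0.0853 gf 0.0
holes 2 [[0.0705, 0.0037], [0.0709, 0.0461]]
```

```bash
cat >> h.py <<'E'
def sides(f,near,z=.029):
    "line-fit the four sides of the yellow blob nearest 'near' (blk m): yaw and offset each"
    hs=cv2.cvtColor(f['pixels'],cv2.COLOR_RGB2HSV);m=cv2.inRange(hs,(15,110,50),(32,255,255))
    cs,_=cv2.findContours(m,0,cv2.CHAIN_APPROX_NONE)
    best=min((c for c in cs if cv2.contourArea(c)>300),key=lambda c:np.linalg.norm(np.mean([blk(at(f,p,z)) for p in c[::7,0].astype(float)],0)-near))
    q=np.array([blk(at(f,p,z)) for p in best[:,0].astype(float)]);c=(q.max(0)+q.min(0))/2;out={}
    for n,k,s in (('+x',0,1),('-x',0,-1),('+y',1,1),('-y',1,-1)):
        h=(.04,.028)[k];o=(.022,.034)[k]
        g=q[(abs(s*(q-c)[:,k]-h)<.003)&(abs((q-c)[:,1-k])<o)]
        if len(g)<8: continue
        for _ in range(3):
            a=np.polyfit(g[:,1-k],g[:,k],1);e=g[:,k]-np.polyval(a,g[:,1-k]);g=g[abs(e)<max(.0006,1.5*e.std())]
        out[n]=(round(float(a[0]*(-1 if k==0 else 1)),4),round(float(np.polyval(a,c[1-k])),4),len(g))
    return out
E
python3 - <<'E'
from h import *
w=grab('wrist');print(sides(w,[.039,.025]))
# fence inner edge: bright->dark along block x
g=cv2.cvtColor(w['pixels'],cv2.COLOR_RGB2GRAY).astype(float)
P=[]
for y in np.r_[np.arange(-.06,-.012,.003)]:
    X=np.arange(.068,.092,.0004);px=np.array([proj(w,np.r_[O+ex*x+ey*y,.034])[0] for x in X])
    v=cv2.remap(g.astype('float32'),px[:,0].astype('float32'),px[:,1].astype('float32'),1).ravel();v=cv2.GaussianBlur(v[None],(1,7),1)[0] if 0 else v
    k=np.argmax(np.diff(v));P.append((y,X[k],v.max()))
P=np.array(P);print(P.round(4).tolist());a=np.polyfit(P[:,0],P[:,1],1);print('fence yaw rel',-a[0])
E
```

```text
{'+x': (-0.0091, 0.0783, 130), '-x': (-0.0017, 0.0007, 21), '+y': (-0.0104, 0.0531, 162), '-y': (-0.0101, -0.003, 162)}
[[-0.06, 0.0792, 183.0176], [-0.057, 0.0792, 184.2832], [-0.054, 0.0792, 186.7539], [-0.051, 0.0792, 186.1562], [-0.048, 0.0792, 186.8438], [-0.045, 0.0792, 187.0537], [-0.042, 0.0792, 188.1758], [-0.039, 0.0792, 188.9648], [-0.036, 0.0792, 189.3604], [-0.033, 0.0792, 190.0312], [-0.03, 0.0792, 190.5625], [-0.027, 0.0792, 191.9375], [-0.024, 0.0796, 192.5312], [-0.021, 0.0796, 192.8779], [-0.018, 0.0796, 191.8682], [-0.015, 0.0796, 191.9121]]
fence yaw rel -0.009411764705882241
```

In the same image the plate's sides (-0.009 to -0.010) are parallel to the fence (-0.009), so it lies square. I'll centre by 0.8 mm and grip.

Request:
apply_moves([
  [0,0.003,0,0,0,0],
  [0,0.003,0,0,0,0],
])

```text
clock: 25.08
tcp_pos: [0.6183, -0.1696, -0.0337]
orientation: [3.14, 0.101, 0.0]
contact_force: [0.2, -0.4, -0.9]
grip_width: 0.0855
gripper_force: 0.0
```

Request:
apply_moves([
  [0,0,0,0,0,0],
  [0,0,0,0,0,0],
  [0,0,0,0,0,0],
  [0,0,0,0,0,0],
  [0,0,0,0,0,0],
], claw=0, newtons=35)

```text
clock: 25.7
tcp_pos: [0.6184, -0.1696, -0.0335]
orientation: [3.14, 0.101, 0.001]
contact_force: [-1.1, 0.2, 4.7]
grip_width: 0.0552
gripper_force: 37.2
```

```bash
python3 - <<'E'
from h import *
tcp();w=grab('wrist');print(sides(w,[.039,.025]));fitholes(w)
E
```

```text
t 25.7 tcp [ 0.6184 -0.1696 -0.0335] blk [0.0396 0.0256] head 0.0643 tilt [0. 0.] F [-1.07  0.2   4.65] w 0.0552 gf 37.2
{'+x': (-0.0091, 0.0783, 131), '-x': (-0.0022, 0.0008, 29), '+y': (-0.0085, 0.0527, 160), '-y': (-0.0124, -0.0032, 147)}
holes 2 [[0.0707, 0.0035], [0.0709, 0.0458]]
```

Gripped at a width of 55 mm. I'll lift, carry the plate across, and stop with the wrist camera above the movement.

Request:
apply_moves([
  [0,0,-0.03,0,0,0],
  [0,0,-0.1,0,0,0],
  [0,0,-0.25,0,0,0],
  [0,0,-0.42,0,0,0],
  [0,0,-0.6,0,0,0],
])

```text
clock: 26.38
tcp_pos: [0.6181, -0.1694, 0.1185]
orientation: [-3.14, -0.101, -0.0]
contact_force: [0.0, 0.4, -0.1]
grip_width: 0.0547
gripper_force: 37.5
```

Request:
apply_moves([
  [-0.02,-0.1,0,0,0,0],
  [-0.05,-0.28,0,0,0,0],
  [-0.1,-0.46,0,0,0,0],
  [-0.15,-0.64,0,0,0,0],
  [-0.2,-0.82,0,0,0,0],
])

```text
clock: 27.0
tcp_pos: [0.5548, 0.0333, 0.1174]
orientation: [-3.14, -0.101, -0.002]
contact_force: [-0.1, 0.5, -0.8]
grip_width: 0.0556
gripper_force: 37.5
```

Request:
apply_moves([
  [-0.05,-0.18,0,0,0,0],
  [-0.1,-0.36,0,0,0,0],
  [-0.1,-0.5,0,0,0,0],
  [-0.1,-0.6,0,0,0,0],
  [-0.1,-0.6,0,0,0,0],
])

```text
clock: 27.62
tcp_pos: [0.5203, 0.1825, 0.1171]
orientation: [-3.138, -0.107, -0.001]
contact_force: [-0.1, 0.7, -1.0]
grip_width: 0.0547
gripper_force: 37.5
```

```bash
python3 - <<'E'
from h import *
o=tcp()
E
```

```text
t 27.62 tcp [0.5203 0.1825 0.1171] blk [-0.0348  0.3835] head 0.0684 tilt [ 0.001 -0.001] F [-0.09  0.65 -0.98] w 0.0547 gf 37.5
```

Request:
apply_moves([
  [0.0,-0.1,0,0,0,0],
  [0.0,-0.19,0,0,0,0],
  [0,-0.21,0,0,0,0],
  [0,-0.21,0,0,0,0],
])

```text
clock: 28.12
tcp_pos: [0.5172, 0.2318, 0.1163]
orientation: [3.139, 0.101, -0.0]
contact_force: [0.7, 0.0, -0.9]
grip_width: 0.0551
gripper_force: 37.5
```

```bash
python3 - <<'E'
from h import *
o=tcp();w=grab('wrist');save(w,'w6.png')
print(r.landmark_of(w,'pillar_tops'),r.landmark_of(w,'movement'))
print([(x['rect'],round(x['conf'],2)) for x in r.search_frame(w,'movement')])
hs=cv2.cvtColor(w['pixels'],cv2.COLOR_RGB2HSV);m=cv2.inRange(hs,(15,110,50),(32,255,255))
cs,_=cv2.findContours(m,0,2)
for c in cs:
  if cv2.contourArea(c)>80: print(cv2.boundingRect(c),cv2.contourArea(c),np.round(cv2.minAreaRect(c)[2],1))
# brown holder
for lo,hi in [((0,60,15),(14,255,140))]:
  m=cv2.inRange(hs,lo,hi);cs,_=cv2.findContours(m,0,2);c=max(cs,key=cv2.contourArea);print('brown',cv2.boundingRect(c),cv2.minAreaRect(c))
# coarse ascii of top region
g=cv2.cvtColor(w['pixels'],cv2.COLOR_RGB2GRAY);s=cv2.resize(g[0:240,200:460],(87,48),interpolation=cv2.INTER_AREA)
ch=" .:-=+*#%@"
for l in s: print(''.join(ch[min(9,v//26)] for v in l))
E
```

```text
t 28.12 tcp [0.5172 0.2318 0.1163] blk [-0.0345  0.4329] head 0.0645 tilt [-0.  0.] F [ 0.69  0.05 -0.86] w 0.0551 gf 37.5
[{'point': [332.3, 124.4], 'conf': 0.69}] [{'point': [328.3, 122.1], 'conf': 0.83}]
[]
(564, 261, 50, 45) 1595.5 80.5
(0, 260, 38, 53) 1518.5 90.0
(243, 238, 166, 196) 28177.0 90.0
(269, 42, 122, 154) 12792.5 76.0
brown (245, 17, 167, 198) ((332.3555603027344, 116.53425598144531), (172.61373901367188, 144.14987182617188), 76.6512680053711)
+++++++++++++++++++++++++++++++++++++++++++++++++++++++++++++++++++++++++++++++++++++++
+++++++++++++++++++++++++++++++++++++++++++++++++++++++++++++++++++++++++++++++++++++++
+++++++++++++++++++++++++++++++++++++++++++++++++++++++++++++++++++++++++++++++++++++++
+++++++++++++++++++++++++++++++++++++++++++++++++++++++++==-:=+++++++++++++++++++++++++
+++++++++++++++++++++++++++++++++++++++++++++++++++=--::......---===+++++++++++++++++++
+++++++++++++++++++++++++++++++++++++++++++++=--:.............::::::+++++++++++++++++++
++++++++++++++++++++++++++++++++++++++==--:....................::::-+++++++++++++++++++
+++++++++++++++++++
[... 2888 characters left out ...]
+++++++**++++++++++***+++:....................::::-=+++*++**+++++*++++++++++++++++++
++++++++++++++++++++++++++++=.............::---=++++++++++*+++++++++**++++++*++++++++++
+++++++++++++++++++++++++++++:....:::-===+++++++**+++***++*++++**+++**++++**+++++++++++
+++*+++++++++++++++++++++++++++++++++*******+*+*****+******+++++**+*++*++++++++++++++++
+++++++++++++++++++++++++++++++*++++*****++**********+*++++++**+*****++++++++++++++++++
++++++++**+++++++**++++++++++++**++++*++++*******+***+++++*****++++**+++++*++++++++++++
++++++++++++++++++++++*++***++++**+++++*+++*****+****+++++***++++++++++++++++++++++++++
+++++++++++++++======================================================+***++++++++++++++
```

```bash
cat >> h.py <<'E'
def rectfit(f,mask,z,near=None):
    cs,_=cv2.findContours(mask,0,cv2.CHAIN_APPROX_NONE);out=[]
    for c in cs:
        if cv2.contourArea(c)<2000: continue
        q=np.array([at(f,p,z)[:2] for p in c[:,0].astype(float)])*1000
        rc=cv2.minAreaRect(q.astype(np.float32));b=cv2.boxPoints(rc);e=b[1]-b[0];g=b[2]-b[1]
        if np.linalg.norm(g)>np.linalg.norm(e): e=g
        a=(np.arctan2(e[1],e[0])+np.pi/2)%np.pi-np.pi/2
        out.append((np.round(rc[0],1),np.round(rc[1],1),round(float(a),4)))
    return out
E
python3 - <<'E'
from h import *
w=grab('wrist');hs=cv2.cvtColor(w['pixels'],cv2.COLOR_RGB2HSV)
m=cv2.inRange(hs,(15,110,50),(32,255,255));m[236:]=0
m=cv2.morphologyEx(m,cv2.MORPH_CLOSE,np.ones((5,5)))
print('brass',rectfit(w,m,.017))
m=cv2.inRange(hs,(0,60,15),(14,255,140));m[236:]=0;print('brown',rectfit(w,cv2.morphologyEx(m,cv2.MORPH_CLOSE,np.ones((9,9))),.012))
print('lm',at(w,(332.3,124.4),.056),at(w,(328.3,122.1),0))
# candidate pillar tops
C=np.array([.592,.237]);
g=w['pixels'][:,:,0].astype(float)
for src in ('wrist',):
  for x in (-32,32):
    for y in (-21,21):
      pass
print(sides(w,blk([.52,.23]),z=.1163+.0575+.005))
print(at(w,(325,335),.179))
for nm in ('scene','side'):
  f=grab(nm);print(nm,[(np.round(x['point'],1).tolist(),round(x['conf'],2),at(f,x['point'],.056).round(4)[:2].tolist()) for x in r.landmark_of(f,'pillar_tops')])
E
```

```text
brass [(array([596.9, 231.3]), array([93.1, 69.4]), 0.2998)]
brown [(array([596.9, 230.9]), array([119.5,  99.7]), 0.3009)]
lm [0.59571399 0.23066332 0.056     ] [0.59772425 0.23276645 0.        ]
{'+x': (-0.0099, 0.006, 131), '-x': (-0.0033, -0.0727, 47), '+y': (-0.0067, 0.4592, 159), '-y': (-0.0141, 0.4036, 160)}
[0.52136651 0.23058954 0.179     ]
scene [([368.4, 186.1], 0.56, [0.6019, 0.2298])]
side [([270.2, 204.5], 0.64, [0.5928, 0.2289])]
```

The movement measures 93×69 mm (brass) and 119.5×99.7 mm (holder) as it should, with its centre at (0.597, 0.231) and yaw 0.300. Relative to the held plate that is a shift of (78.5, 0.7) mm and a turn of +0.243 rad.

Request:
apply_moves([
  [0.08,0.004,0,0,0,-0.08],
  [0.18,0.01,0,0,0,-0.153],
  [0.27,0.0175,0,0,0,-0.153],
  [0.3135,0.0175,0,0,0,-0.153],
  [0.3135,0.0175,0,0,0,-0.153],
])

```text
clock: 29.2
tcp_pos: [0.5958, 0.2329, 0.116]
orientation: [3.105, 0.476, -0.0]
contact_force: [-0.2, -0.2, -1.4]
grip_width: 0.0547
gripper_force: 37.5
```

Request:
apply_moves([
  [0,0,0.06,0,0,0],
  [0,0,0.16,0,0,0],
  [0,0,0.25,0,0,0],
  [0,0,0.3,0,0,0],
  [0,0,0.32,0,0,0],
])

```text
clock: 29.82
tcp_pos: [0.5948, 0.2329, 0.0353]
orientation: [3.105, 0.477, -0.002]
contact_force: [0.5, -0.9, -0.5]
grip_width: 0.0551
gripper_force: 37.5
```

Request:
apply_moves([
  [0,0,0,0,0,0],
  [0,0,0,0,0,0],
])

```text
clock: 30.08
tcp_pos: [0.5963, 0.2332, 0.0371]
orientation: [-3.105, -0.477, -0.002]
contact_force: [0.2, 0.3, -0.9]
grip_width: 0.0551
gripper_force: 37.5
```

```bash
python3 - <<'E'
from h import *
o=tcp()
z=o['tcp_pos'][2]+.0575+.005
w=grab('wrist');hs=cv2.cvtColor(w['pixels'],cv2.COLOR_RGB2HSV)
save(w,'w7.png')
m=cv2.inRange(hs,(15,110,50),(32,255,255));print('plate z',z,rectfit(w,m,z))
m=cv2.inRange(hs,(0,60,15),(14,255,140))
cs,_=cv2.findContours(m,0,cv2.CHAIN_APPROX_NONE)
for c in cs:
  if cv2.contourArea(c)>300: print('brown',cv2.boundingRect(c),[(p.tolist(),at(w,p,.012)[:2].round(4).tolist()) for p in cv2.approxPolyDP(c,4,True)[:,0].astype(float)][:9])
print('expected far corners',[proj(w,np.r_[np.array([.5969,.2311])+R.from_euler('z',.3).as_matrix()[:2,:2]@np.array(c),.012])[0].round(1).tolist() for c in ((.06,.05),(.06,-.05),(-.06,.05),(-.06,-.05))])
E
```

```text
t 30.07 tcp [0.5963 0.2332 0.0371] blk [0.0444 0.429 ] head 0.3047 tilt [ 0.001 -0.   ] F [ 0.19  0.33 -0.9 ] w 0.0551 gf 37.5
plate z 0.09957604968741243 [(array([605. , 234.8]), array([99.7, 57.2]), 0.3024)]
brown (238, 158, 181, 140) [([238.0, 160.0], [0.6387, 0.2954]), ([243.0, 239.0], [0.5956, 0.2821]), ([266.0, 236.0], [0.6014, 0.2698]), ([268.0, 183.0], [0.6315, 0.2766]), ([389.0, 184.0], [0.6512, 0.2121]), ([389.0, 237.0], [0.6223, 0.2014]), ([406.0, 237.0], [0.6253, 0.1919]), ([411.0, 243.0], [0.6228, 0.1878]), ([408.0, 297.0], [0.5899, 0.1769])]
expected far corners [[236.3, 158.0], [419.3, 159.0], [248.5, 349.4], [404.3, 350.1]]
```

Request:
apply_moves([
  [-0.003,0.003,0.03,0,0,0],
  [-0.003,0.003,0.07,0,0,0],
  [-0.003,0.003,0.1,0,0,0],
  [-0.003,0.003,0.12,0,0,0],
  [-0.003,0.003,0.12,0,0,0],
])

```text
clock: 30.75
tcp_pos: [0.5948, 0.2319, 0.0056]
orientation: [3.105, 0.477, -0.002]
contact_force: [0.3, 0.4, -0.2]
grip_width: 0.0551
gripper_force: 37.5
```

```bash
python3 - <<'E'
from h import *
o=tcp();z=o['tcp_pos'][2]+.0575+.005
M=R.from_euler('z',.3).as_matrix()[:2,:2];C=np.array([.5969,.2311])
L=lambda p:((np.asarray(p)[:2]-C)@M)*1000
w=grab('wrist');hs=cv2.cvtColor(w['pixels'],cv2.COLOR_RGB2HSV);m=cv2.inRange(hs,(15,110,50),(32,255,255))
print('tcp local',L(o['tcp_pos']),rectfit(w,m,z))
# holes in plate, local to movement
cs,hi=cv2.findContours(m,cv2.RETR_CCOMP,cv2.CHAIN_APPROX_NONE)
for c,h in zip(cs,hi[0]):
    if h[3]>=0 and cv2.contourArea(c)>8:
        Mo=cv2.moments(c);print('hole',cv2.contourArea(c),L(at(w,(Mo['m10']/Mo['m00'],Mo['m01']/Mo['m00']),z)).round(1))
mr=cv2.inRange(hs,(0,170,90),(6,255,255))|cv2.inRange(hs,(174,170,90),(179,255,255))
cs,_=cv2.findContours(mr,0,2)
for c in cs:
    if cv2.contourArea(c)>8:
        (u,v),_=cv2.minEnclosingCircle(c);print('jewel',(u,v),L(at(w,(u,v),z)).round(1))
for nm in('scene','side'):
    f=grab(nm);h2=cv2.cvtColor(f['pixels'],cv2.COLOR_RGB2HSV);mr=cv2.inRange(h2,(0,150,60),(8,255,255))|cv2.inRange(h2,(172,150,60),(179,255,255))
    u0,v0=proj(f,np.r_[C,z])[0];ys,xs=np.nonzero(mr);k=(abs(xs-u0)<12)&(abs(ys-v0)<12)
    if k.any(): print(nm,'jewel',L(at(f,(xs[k].mean(),ys[k].mean()),z)).round(1),k.sum())
E
```

```text
t 30.75 tcp [0.5948 0.2319 0.0056] blk [0.0429 0.4278] head 0.3047 tilt [-0.001  0.   ] F [ 0.31  0.39 -0.17] w 0.0551 gf 37.5
tcp local [-1.74090017  1.33727427] [(array([602.7, 233.2]), array([97.8, 57.1]), 0.3025)]
hole 2391.0 [-18.8   0.2]
hole 223.0 [-2.8  0.4]
hole 95.0 [12.7  0.2]
hole 551.5 [21.9  3.4]
hole 188.5 [ 29.4 -20.7]
hole 188.5 [29.4 21.6]
jewel (325.5, 344.5) [-2.1  0.2]
```

Request:
apply_moves([
  [0.004,0.002,0,0,0,0],
  [0.007,0.002,0,0,0,0],
  [0.007,0.002,0,0,0,0],
])

```text
clock: 31.28
tcp_pos: [0.5972, 0.2322, 0.0064]
orientation: [-3.105, -0.477, -0.001]
contact_force: [0.1, -0.4, -0.4]
grip_width: 0.055
gripper_force: 37.5
```

```bash
python3 - <<'E'
from h import *
o=tcp();z=o['tcp_pos'][2]+.0575+.005
M=R.from_euler('z',.3).as_matrix()[:2,:2];C=np.array([.5969,.2311])
L=lambda p:((np.asarray(p)[:2]-C)@M)*1000
w=grab('wrist');hs=cv2.cvtColor(w['pixels'],cv2.COLOR_RGB2HSV);m=cv2.inRange(hs,(15,110,50),(32,255,255))
print('tcp local',L(o['tcp_pos']))
cs,hi=cv2.findContours(m,cv2.RETR_CCOMP,cv2.CHAIN_APPROX_NONE)
for c,h in zip(cs,hi[0]):
    if h[3]>=0 and 100<cv2.contourArea(c)<260:
        Mo=cv2.moments(c);print('hole',L(at(w,(Mo['m10']/Mo['m00'],Mo['m01']/Mo['m00']),z)).round(1))
mr=cv2.inRange(hs,(0,170,90),(6,255,255))
cs,_=cv2.findContours(mr,0,2)
for c in cs:
    if cv2.contourArea(c)>8:
        (u,v),_=cv2.minEnclosingCircle(c);print('jewel',(u,v),L(at(w,(u,v),z)).round(1))
m=cv2.inRange(hs,(0,60,15),(14,255,140));cs,_=cv2.findContours(m,0,cv2.CHAIN_APPROX_NONE)
for c in cs:
  if cv2.contourArea(c)>300: print('brown',cv2.boundingRect(c))
print([proj(w,np.r_[C+M@np.array(c),.012])[0].round(1).tolist() for c in ((.06,.05),(.06,-.05))])
E
```

```text
t 31.27 tcp [0.5972 0.2322 0.0064] blk [0.0453 0.4279] head 0.3047 tilt [ 0. -0.] F [ 0.06 -0.45 -0.36] w 0.055 gf 37.5
tcp local [0.61911789 0.90911374]
hole [-0.6 -0. ]
hole [ 31.7 -21.2]
hole [31.6 21.1]
jewel (325.5, 345.0) [-0.  -0.2]
brown (287, 366, 76, 15)
brown (220, 164, 212, 147)
[[218.5, 164.2], [432.4, 165.3]]
```

The front holes lie at (31.6, ±21.1) and the jewel at (0, -0.2) mm in the movement frame, so it is centred. Now I'll lower it gently.

Request:
apply_moves([
  [0,0,0.006,0,0,0],
  [0,0,0.012,0,0,0],
  [0,0,0.018,0,0,0],
  [0,0,0.022,0,0,0],
  [0,0,0.022,0,0,0],
])

```text
clock: 31.95
tcp_pos: [0.597, 0.2321, 0.0007]
orientation: [3.105, 0.477, -0.0]
contact_force: [-0.9, -0.4, -1.3]
grip_width: 0.0553
gripper_force: 37.5
```

Request:
apply_moves([
  [0,0,0.003,0,0,0],
  [0,0,0.003,0,0,0],
])

```text
clock: 32.2
tcp_pos: [0.597, 0.2321, -0.0]
orientation: [-3.105, -0.477, 0.0]
contact_force: [-0.5, 0.0, -1.9]
grip_width: 0.0552
gripper_force: 37.5
```

Request:
apply_moves([
  [0,0,0.003,0,0,0],
  [0,0,0.003,0,0,0],
])

```text
clock: 32.45
tcp_pos: [0.597, 0.2321, -0.0008]
orientation: [3.105, 0.477, -0.0]
contact_force: [0.4, 0.5, -0.6]
grip_width: 0.0548
gripper_force: 37.5
```

Request:
apply_moves([
  [0,0,0.003,0,0,0],
  [0,0,0.003,0,0,0],
])

```text
clock: 32.7
tcp_pos: [0.5971, 0.2321, -0.0014]
orientation: [-3.105, -0.477, -0.0]
contact_force: [-0.6, -1.0, -0.4]
grip_width: 0.055
gripper_force: 37.5
```

Request:
apply_moves([
  [0,0,0.002,0,0,0],
  [0,0,0.002,0,0,0],
])

```text
clock: 32.95
tcp_pos: [0.5971, 0.2321, -0.0015]
orientation: [-3.105, -0.477, -0.0]
contact_force: [-2.5, -0.7, 5.0]
grip_width: 0.0551
gripper_force: 37.9
```

Contact came at exactly the expected height, with 5 N. I'll release and rise.

Request:
apply_moves([
  [0,0,-0.001,0,0,0],
  [0,0,-0.001,0,0,0],
  [0,0,-0.001,0,0,0],
  [0,0,-0.001,0,0,0],
  [0,0,-0.001,0,0,0],
], claw=1)

```text
clock: 33.58
tcp_pos: [0.597, 0.2321, -0.0018]
orientation: [3.105, 0.477, -0.0]
contact_force: [0.1, -0.4, 0.2]
grip_width: 0.0852
gripper_force: 0.0
```

Request:
apply_moves([
  [0,0,-0.03,0,0,0],
  [0,0,-0.1,0,0,0],
  [0,0,-0.2,0,0,0],
  [0,0,-0.33,0,0,0],
  [0,0,-0.45,0,0,0],
])

```text
clock: 34.2
tcp_pos: [0.5975, 0.2321, 0.1134]
orientation: [-3.105, -0.476, -0.003]
contact_force: [0.5, 1.3, -0.6]
grip_width: 0.0854
gripper_force: 0.0
```

Request:
apply_moves([
  [-0.1,0,0,0,0,0],
  [-0.25,0,0,0,0,0],
  [-0.32,0,0,0,0,0],
  [-0.32,0,0,0,0,0],
  [-0.32,0,0,0,0,0],
])

```text
clock: 34.83
tcp_pos: [0.522, 0.2086, 0.1117]
orientation: [-3.105, -0.477, -0.003]
contact_force: [1.0, 0.1, 0.3]
grip_width: 0.0851
gripper_force: 0.0
```

```bash
python3 - <<'E'
from h import *
o=tcp();z=.061
M=R.from_euler('z',.3).as_matrix()[:2,:2]
w=grab('wrist');hs=cv2.cvtColor(w['pixels'],cv2.COLOR_RGB2HSV);m=cv2.inRange(hs,(0,60,15),(14,255,140))
br=rectfit(w,cv2.morphologyEx(m,cv2.MORPH_CLOSE,np.ones((9,9))),.012);print('brown',br)
C=np.array([.5969,.2311]) if not br else br[0][0]/1000
L=lambda p:((np.asarray(p)[:2]-C)@M)*1000
m=cv2.inRange(hs,(15,110,50),(32,255,255))
cs,hi=cv2.findContours(m,cv2.RETR_CCOMP,cv2.CHAIN_APPROX_NONE)
for c,h in zip(cs,hi[0]):
    if h[3]>=0 and 15<cv2.contourArea(c)<260:
        Mo=cv2.moments(c);print('hole',cv2.contourArea(c),L(at(w,(Mo['m10']/Mo['m00'],Mo['m01']/Mo['m00']),z)).round(1))
mr=cv2.inRange(hs,(0,170,90),(6,255,255));cs,_=cv2.findContours(mr,0,2)
P=None
for c in cs:
    if 8<cv2.contourArea(c)<400:
        (u,v),_=cv2.minEnclosingCircle(c);print('jewel',(u,v),L(at(w,(u,v),z)).round(1))
for nm in('scene','side'):
    f=grab(nm);h2=cv2.cvtColor(f['pixels'],cv2.COLOR_RGB2HSV);mr=cv2.inRange(h2,(0,150,60),(8,255,255))|cv2.inRange(h2,(172,150,60),(179,255,255))
    u0,v0=proj(f,np.r_[C,z])[0];ys,xs=np.nonzero(mr);k=(abs(xs-u0)<8)&(abs(ys-v0)<8)
    if k.any(): print(nm,'jewel off px',xs[k].mean()-u0,ys[k].mean()-v0,k.sum())
E
```

```text
t 34.83 tcp [0.522  0.2086 0.1117] blk [-0.0313  0.4094] head 0.3047 tilt [ 0.002 -0.   ] F [1.04 0.06 0.29] w 0.0851 gf 0.0
brown [(array([596.9, 231. ]), array([119.6,  99.8]), 0.301)]
hole 86.5 [-147.5 -151.8]
hole 55.0 [-32.2 -21. ]
hole 55.0 [-32.1  21.2]
hole 109.5 [-0.   0.1]
hole 71.5 [ 32.1 -21.1]
hole 71.5 [32.1 21.1]
jewel (325.20001220703125, 124.0) [0.  0.1]
```

All four holes lie over their pillars to within about 0.3 mm, and the plate is square and level. I'm handing in.

```bash
python3 -c "
from bench import r
print(r.hand_in())"
```

```text
the job is handed in; nothing more can be done
None
```

The plate was slid flush to the far fence, then gently onto the side stops. It was then gripped across its middle and set on the four pillars, each hole within about 0.3 mm of its pillar in the last picture. The job is handed in, at about 35 s of the 72 s allowed.

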